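Serve walnuts from the scoop bin

TASK

Pick up the scoop, lever the bin's lid up with its lip and tip it right over so that it stays open, then scoop up walnuts and tip at least three of them into the white bowl. Use only the scoop for this: do not touch the bin, its lid or the walnuts with the gripper or arm, do not spill (every walnut must finish in the bowl or the bin), and leave the bowl and the other things where they stand. Finally lay the scoop flat on the worktop, pan side up, and leave the lid open.

Things in the scene. Friction and masses are not known exactly. Their poses are not given: they have to be found in the camera images.
- bin: White scoop bin, fixed, 200 (x) x 106 (y) x 66 mm high, walls 5 mm, holding 6 walnuts. Origin: centre of its underside; z up, front (-x) roughly facing the robot, lid hinge along the rear (+x) top edge. Inside, 96 mm wide, the flat floor 5 mm above the worktop runs from x = -5 to +95 mm; in front of it a chute slopes up to the front rim. The walnuts lie on the floor and the chute's foot.
- bin_chute (a point): Middle of the chute's surface inside the bin, at (-50, 0, 33.5) mm in the bin's frame (same axes). The chute rises forward at 32 degrees, from x = -5, z = 5 mm to x = -95, z = 62 mm.
- binlid (a joint): Lid angle in rad: 0 shut, about 1.57 upright, 1.78 fully open against its stop. Loose hinge: below upright the lid falls shut, beyond upright it falls open and stays.
- lid_edge (a point): Middle of the front free edge of the lid, on its underside. The lid is a flat wooden board, 215 x 106 x 7 mm, 0.16 kg, without a handle; shut, its underside lies 66 mm above the worktop and overhangs the bin's front face by 15 mm. Axes: the bin's while shut, turning with the lid; x points to the hinge, 215 mm away.
- scoop: Steel scoop with wooden grip, 0.14 kg, pan down on the worktop. Origin: underside of the pan, middle of its back edge; x forward to the lip, z up. Pan 88 mm long, 86 wide, floor 2.5 thick; back wall 34 mm high; side walls 34 high up to x = 32, 9 high to x = 62, none beyond. Grip: straight flat-sided bar, 18 mm wide (y), 26 thick, 100 long, rising backwards at 49 degrees from (2, 0, 26).
- scoop_grip (a point): Middle of the scoop's wooden grip, at (-32, 0, 65) mm in the scoop's frame, same axes as the scoop.
- scoop_lip (a point): Middle of the scoop's front lip, at (88, 0, 0) mm in the scoop's frame, same axes as the scoop.
- bowl: White ceramic bowl, loose, 0.45 kg, rim radius 85 mm, 62 mm high. Origin: centre of its underside, z up.
- bowl_mid (a point): Point on the bowl's axis, inside it, 40 mm above its underside (same axes as the bowl).
- walnut0: A walnut in its shell, 37 mm thick and 40 mm long, about 14 g. Origin: its centre; axes turn with it.
- walnut1: A walnut in its shell, 37 mm thick and 40 mm long, about 14 g. Origin: its centre; axes turn with it.
- walnut2: A walnut in its shell, 37 mm thick and 40 mm long, about 14 g. Origin: its centre; axes turn with it.
- walnut3: A walnut in its shell, 37 mm thick and 40 mm long, about 14 g. Origin: its centre; axes turn with it.
- walnut4: A walnut in its shell, 37 mm thick and 40 mm long, about 14 g. Origin: its centre; axes turn with it.
- walnut5: A walnut in its shell, 37 mm thick and 40 mm long, about 14 g. Origin: its centre; axes turn with it.
- mug: Blue mug, radius 40 mm, 90 mm high (bystander). Origin: centre of its underside.
- mill: Dark wooden pepper mill, radius 27 mm, 140 mm high (bystander). Origin: centre of its underside.
- tin: Tin can, radius 34 mm, 75 mm high (bystander). Origin: centre of its underside.
- jar: Amber jar, radius 36 mm, 100 mm high (bystander). Origin: centre of its underside.
Things that resemble listed ones, but are neither listed nor needed, are in the scene too. There is more than one size of the bin; the job needs the larger.

How it is judged:
By the outcome, as a careful person would: the job done as asked, in the order asked, and still so for the second after the job is handed in, with the robot touching nothing.
It also fails if it takes over 72 s, if anything falls off the work surface, if the arm or the gripper's body presses on something with over 40 N, if the wrist force passes 120 N, or if a joint passes its speed limit or range.

ROBOT

A 7-joint arm with a two-finger parallel gripper is mounted at the origin on the work surface. World frame = base frame: x ahead of the robot, y to its left, z up, the work surface at z = 0. Lengths are in m, angles in rad, forces in N, time in s.
With the tool pointing down it reaches from about 0.425 to 0.875 m from the base axis. Payload 4.7 kg.
Tool frame: the origin (TCP) lies midway between the tips of the shut fingers; the grasp point (between the pads) lies 19 mm behind it; z points along the fingers, y is the line along which they close (so a half turn about z gives the same grasp; the last joint's range is limited). The gripper opens to 87 mm and grips with 3 to 60 N. Pads are 19 mm wide; open, the fingers measure 117 mm over their backs; the gripper's body (75 mm by 190 mm) begins 51 mm behind the grasp point.
Start: joints at [-1.131, 0.321, -0.07, 1.45, 0.023, 1.371, -0.057], TCP at [0.269, 0.592, 0.223] pointing down, gripper open.
Joint ranges: [-2.86, 2.86], [-0.3, 2.09], [-1.38, 1.24], [0.06, 2.45], [-1.56, 4.7], [0.09, 2.05], [-2.69, 2.69]. Speed limits (rad/s): [2.57, 2.57, 3.14, 3.14, 3.14, 3.14, 3.14].

INTERFACE

Orientations are given as a rotation vector (axis times angle).
In Python, from bench import ctrl gives the robot as it stands. The module is installed in compiled form; this text tells all that it offers.
- The arm moves only by the tool carry_out, never from a script. Its argument "steps" is a list of rows, each a list of 7 numbers: the turn, a rotation vector about the world's x, y, z in degrees, then the shift along the world's x, y, z in cm, then the opening, from 0 (shut) to 1 (fully open). A call has 1 to 12 rows; each row is the pose to reach, as a shift and turn from the pose commanded when the call began; what a row does not reach only later rows make up. A row lasts 1/10 s, in which the tool goes at most 50 mm and 8.59 degrees, less where a joint would pass 70% of its speed; a pose out of reach is approached as far as the arm can. A call with a gripper value outside its range is refused whole. The fingers move at their own pace and stop on an object; "squeeze" is the grip in N (left out, the last holds). Time passes only in rows, so rows that repeat a pose let the fingers close. It gives the time, the measured TCP pose, the force, the opening and the grip force at its end, in the units of the state.
- ctrl.get_state(): the state, without advancing time (a new reading comes with each control period).
- ctrl.get_image(name): name is "scene" or "top" or "wrist"; returns a dict with "pixels" (384x512x3 uint8, red, green, blue), "camera_matrix" (3x3 intrinsics, pixels), "cam_to_world" (4x4, takes a point from camera to world coordinates); the wrist camera has in their place "T_tool_cam" (4x4, takes a point from camera to tool coordinates, whose origin is the TCP and whose axes are the flange's). Camera axes: x right, y down, z forward; pixel columns grow to the right and rows downward; lengths in m; the calibration is good to about 2 mm. A picture is of the moment at which its call begins: read the wrist's pose just before it. There is no depth.
- ctrl.close_job(): hands the job in; it is judged then, once.
The state is a dict: "time": time; "joint_positions": joint angles; "qd": joint speeds; "joint_torque": joint torques, N m; "position": TCP position; "tool_rot": TCP orientation; "ft_force": force on the tool from outside, world axes, zero at the start; "torque": the same for the moment, N m; "grip_width": opening from 0.0 (shut) to 1.0 (fully open); "grip_force": force on a finger pad.
Only numpy, scipy, OpenCV 4.12 (cv2) and the standard library are available. Lean on these libraries where they do the work, as an engineer would, in place of code of your own. Each camera call takes 0.05 s, during which the arm holds its last target. There are 200 camera calls.

## Working session

There is one attempt and no reset: what is moved stays moved. The work goes in short steps, Python scripts to look and compute and a tool call to move; the robot and the scene stay as the last step left them, time stands still between calls to the robot, and variables do not carry over. Pictures are saved under pics/ and viewed, at most 10 in all, crops included, and the job is handed in when it is done.

Besides the shell and the picture viewer there is one more tool, called after "Call:" by a JSON object that holds its "fn" and its "kwargs", one argument or row to a line. carry_out: Moves the arm, as the interface text tells. Its arguments: {"type":"object","properties":{"steps":{"type":"array","items":{"type":"array","items":{"type":"number"}}},"squeeze":{"type":"number"}},"required":["steps"]}

```bash
mkdir -p pics
python3 - <<'E'
from bench import ctrl
import cv2,numpy as np,pickle
s=ctrl.get_state();print(s)
d={}
for n in("scene","top"):
    i=ctrl.get_image(n);d[n]=i;cv2.imwrite(f"pics/{n}0.png",cv2.resize(i["pixels"][:,:,::-1],(768,576),interpolation=cv2.INTER_CUBIC));print(n,i["camera_matrix"],i["cam_to_world"])
pickle.dump(d,open("d0.pkl","wb"))
E
```

```text
{'time': 0.0, 'joint_positions': array([-1.13092904,  0.32181052, -0.07011469,  1.45165224,  0.02264684,
        1.37079507, -0.05692463]), 'qd': array([-0.0012872 , -0.00011452,  0.00041605, -0.00110733, -0.00041042,
       -0.00110919, -0.00054025]), 'joint_torque': array([-2.75285765e-04, -4.91305304e+01, -4.03793771e-01, -3.12531495e+01,
       -6.37492631e-02,  4.39831743e-02,  1.67648582e-04]), 'position': array([0.2682824 , 0.59145545, 0.22148129]), 'tool_rot': array([-6.63630949e-01, -3.07042755e+00,  2.91973521e-03]), 'ft_force': array([-0.17452134, -0.16621078, -0.14262499]), 'torque': array([ 0.02917442, -0.01128167, -0.03820563]), 'grip_force': 0.0, 'grip_width': 1.0007870293804526}
scene [[357.93023231   0.         257.11917975]
 [  0.         357.93023231 184.61650222]
 [  0.           0.           1.        ]] [[-0.1433069   0.62030634 -0.77115704  1.39986479]
 [ 0.98967184  0.09263527 -0.10939998  0.11834422]
 [ 0.00357484 -0.77887017 -0.62717499  0.76165965]
 [ 0.          0.          0.          1.        ]]
top [[478.14960499   0.         257.93728715]
 [  0.         478.14960499 198.64700361]
 [  0.           0.           1.        ]] [[ 0.01444147 -0.99652064  0.08208572  0.42348405]
 [-0.99987023 -0.01380626  0.00830079  0.00904206]
 [-0.00713862 -0.08219494 -0.9965907   1.23766996]
 [ 0.          0.          0.          1.        ]]
```

View pics/top0.png

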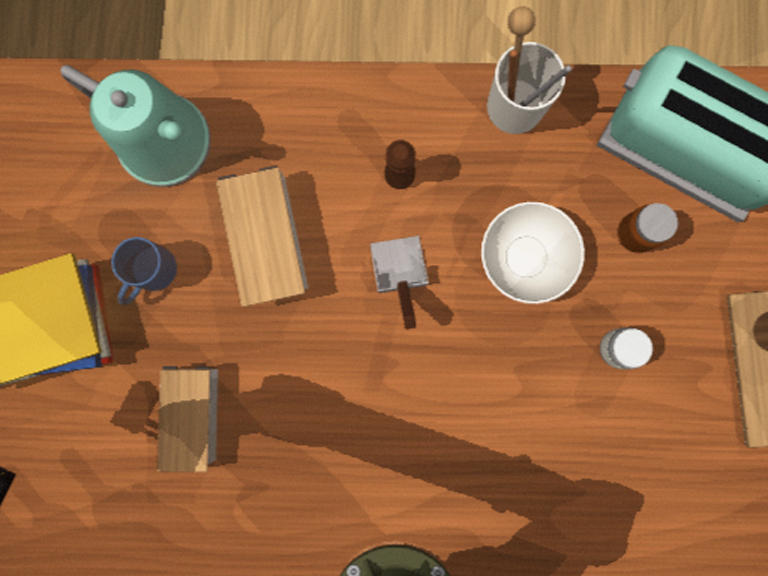

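View pics/scene0.png

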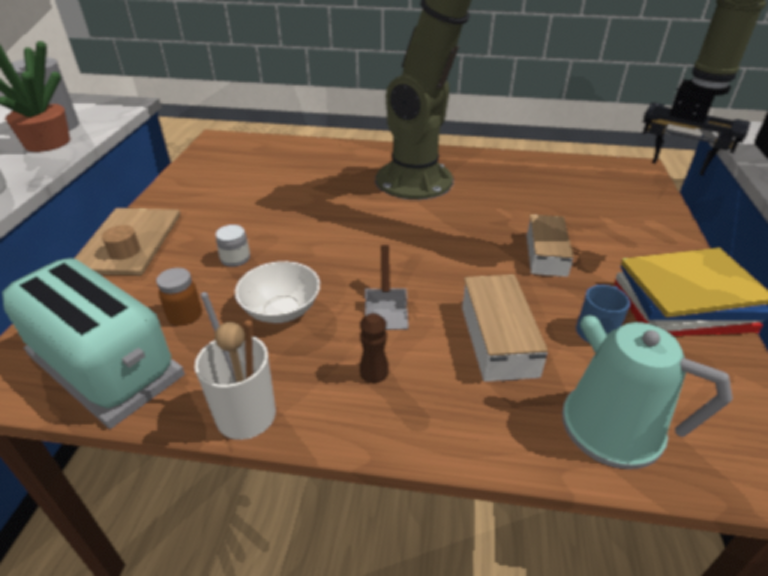

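Top view (768x576): large bin's lid around (262,237), small bin at (188,420), scoop pan around (400,265) with its grip running to (408,325), bowl at (533,252), mill at (400,165). Next, a magnified crop for corners.

```bash
cat > h.py <<'E'
import numpy as np,cv2
from scipy.spatial.transform import Rotation as R
def ray(im,u,v):
    K=im["camera_matrix"];T=im["cam_to_world"]
    d=T[:3,:3]@np.linalg.inv(K)@np.array([u,v,1.]);return T[:3,3],d
def atz(im,u,v,z):
    o,d=ray(im,u,v);return o+d*(z-o[2])/d[2]
def proj(im,p):
    T=im["cam_to_world"];c=T[:3,:3].T@(np.asarray(p)-T[:3,3]);q=im["camera_matrix"]@c;return q[:2]/q[2]
E
python3 - <<'E'
import cv2,pickle
d=pickle.load(open("d0.pkl","rb"))
p=d["top"]["pixels"][105:225,135:405,::-1]
a=cv2.resize(p[:,:90+0],None,fx=4,fy=4,interpolation=cv2.INTER_CUBIC)
b=cv2.resize(p[:,100:170],None,fx=5,fy=5,interpolation=cv2.INTER_CUBIC)
import numpy as np
o=np.zeros((600,760,3),np.uint8);o[:480,:360]=a;o[:600,400:750]=b
cv2.imwrite("pics/crop1.png",o)
E
```

```text
(no output)
```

View pics/crop1.png

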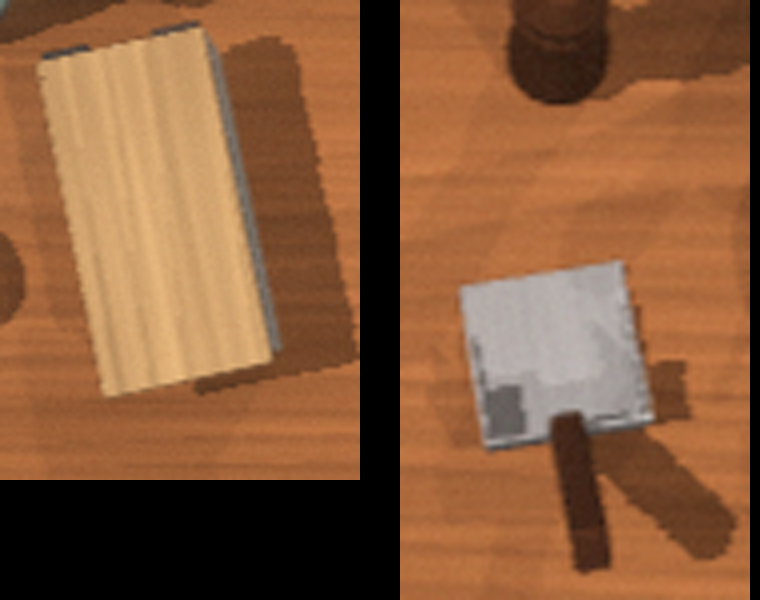

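The crop gives lid corners (40,62),(203,28),(272,360),(108,396) on the left. On the right the scoop lip corners are (461,287),(622,262), the back-wall corners (487,449),(653,420), and the grip end is at (591,571).

Run:
```python
import pickle
from h import *
np.set_printoptions(precision=4,suppress=True)
d=pickle.load(open("d0.pkl","rb"));t=d["top"];s=d["scene"]
L=[atz(t,135+x/4-.4,105+y/4-.4,.073) for x,y in((40,62),(203,28),(272,360),(108,396))]
L=np.array(L);print(L)
print("len",np.linalg.norm(L[0]-L[3]),np.linalg.norm(L[1]-L[2]),np.linalg.norm(L[0]-L[1]),np.linalg.norm(L[2]-L[3]))
ax=L[0]+L[1]-L[2]-L[3];yaw=np.arctan2(ax[1],ax[0]);c=L.mean(0);print("lid c",c,"yaw",np.degrees(yaw))
lidF=lambda:0
x=np.array([np.cos(yaw),np.sin(yaw)]);print("lid front mid",c[:2]-.1075*x,"bin origin",c[:2]+ .0075*x*0+(-.1075+.115)*x)
f=lambda x,y,z:atz(t,235+(x-400)/5-.4,105+y/5-.4,z)
S=np.array([f(461,287,.0025),f(622,262,.0025),f(653,420,.034),f(487,449,.034)]);print("scoop",S)
lip=(S[0]+S[1])/2;bk=(S[2]+S[3])/2;v=lip-bk
print("w",np.linalg.norm(S[0]-S[1]),np.linalg.norm(S[2]-S[3]),"len",np.hypot(*v[:2]),"yaw",np.degrees(np.arctan2(v[1],v[0])))
e=f(591,571,.105);print("grip end",e,"yaw grip->lip",np.degrees(np.arctan2(*(lip-e)[1::-1])), np.hypot(*(lip-e)[:2]))
# bowl ellipse by white threshold
for n,im,roi in(("top",t,(310,125,400,210)),("scene",s,(150,170,220,220))):
    p=cv2.cvtColor(im["pixels"],cv2.COLOR_RGB2HSV);x0,y0,x1,y1=roi
    m=((p[:,:,1]<60)&(p[:,:,2]>110)).astype(np.uint8)[y0:y1,x0:x1]
    c_=max(cv2.findContours(m,0,1)[0],key=cv2.contourArea);el=cv2.fitEllipse(cv2.convexHull(c_))
    print(n,el,"center",atz(im,el[0][0]+x0,el[0][1]+y0,.062))
for n,p in(("mill",(400,183)),("mug",(138,262)),("jar",(660,218)),("tin",(632,347))): print(n,atz(t,p[0]/1.5,p[1]/1.5,.01 if n=="mill" else .08))
# cross-check lid corners in scene image
for q in L: print("scene768",proj(s,q)*1.5)
print("scoop lip scene",[proj(s,q)*1.5 for q in S[:2]], proj(s,e)*1.5)
```

```text
[[0.7111 0.3028 0.073 ]
 [0.7339 0.2022 0.073 ]
 [0.5275 0.1543 0.073 ]
 [0.504  0.2541 0.073 ]]
len 0.21275962384323907 0.21185916265274268 0.10320705974940571 0.10253889607840366
lid c [0.6191 0.2284 0.073 ] yaw 13.141774007505669
lid front mid [0.5144 0.2039] bin origin [0.6264 0.2301]
scoop [[ 0.6207  0.0498  0.0025]
 [ 0.635  -0.0341  0.0025]
 [ 0.5491 -0.0495  0.034 ]
 [ 0.5332  0.0342  0.034 ]]
w 0.08504487941151787 0.0852406078850438 len 0.08813064577944008 yaw 10.126094483218559
grip end [ 0.4694 -0.0174  0.105 ] yaw grip->lip 9.055865628818186 0.16050989807128455
top ((44.80478286743164, 43.04616165161133), (66.95443725585938, 68.64835357666016), 111.36429595947266) center [ 0.5997 -0.22    0.062 ]
scene ((34.50607681274414, 22.926061630249023), (37.84517288208008, 56.66822814941406), 79.20531463623047) center [ 0.6117 -0.2153  0.062 ]
mill [ 0.7257 -0.0006  0.01  ]
mug [0.5721 0.4253 0.08  ]
jar [ 0.6558 -0.4246  0.08  ]
tin [ 0.4453 -0.3762  0.08  ]
scene768 [544.4577 348.8029]
scene768 [486.569  352.0504]
scene768 [462.8318 276.2235]
scene768 [511.8328 273.651 ]
scoop lip scene [array([406.0139, 327.2458]), array([363.8858, 327.8775])] [384.1042 240.1818]
```

```bash
cat >> h.py <<'E'
TAU=np.radians(30); GX,GZ=-.0386,.0725
Z=lambda a:R.from_euler('z',a,degrees=True)
Rst=None
def Rscoop(yaw,pitch=0): return Z(yaw)*R.from_euler('y',-pitch,degrees=True)   # pitch>0 = nose up
tz=np.array([np.sin(TAU),0,-np.cos(TAU)]);ty=np.array([0,1.,0])
RST=R.from_matrix(np.c_[np.cross(ty,tz),ty,tz])      # scoop->tool axes
TC=np.array([GX,0,GZ])+.019*tz                        # TCP in scoop frame
def tool(origin,yaw,pitch=0):
    r=Rscoop(yaw,pitch);return np.asarray(origin)+r.apply(TC),r*RST
def rows(p0,R0,p,Rt):
    return np.round(np.r_[np.degrees((Rt*R0.inv()).as_rotvec()),100*(np.asarray(p)-p0)],2)
E
python3 - <<'E'
from bench import ctrl
from h import *
s=ctrl.get_state();R0=R.from_rotvec(s["tool_rot"]);p0=s["position"]
p,Rt=tool([.5412,-.0076,0],10)
print(p,Rt.as_rotvec())
pre=p-.09*Rt.apply([0,0,1])
print(rows(p0,R0,pre,Rt),rows(p0,R0,p,Rt))
E
```

```text
[ 0.51254209 -0.01265316  0.05604552] [-0.22828867  2.6093514   0.06116976]
[ -3.72 -30.21  33.62  19.99 -61.2   -8.76] [ -3.72 -30.21  33.62  24.42 -60.42 -16.56]
```

Call:
{"fn": "carry_out", "kwargs": {
  "steps": [
    [0, 0, 15, 5, -10, 0, 1],
    [-3.72, -30.21, 33.62, 20, -61.2, -8.76, 1],
    [-3.72, -30.21, 33.62, 20, -61.2, -8.76, 1],
    [-3.72, -30.21, 33.62, 20, -61.2, -8.76, 1],
    [-3.72, -30.21, 33.62, 20, -61.2, -8.76, 1],
    [-3.72, -30.21, 33.62, 20, -61.2, -8.76, 1],
    [-3.72, -30.21, 33.62, 20, -61.2, -8.76, 1],
    [-3.72, -30.21, 33.62, 20, -61.2, -8.76, 1],
    [-3.72, -30.21, 33.62, 20, -61.2, -8.76, 1],
    [-3.72, -30.21, 33.62, 20, -61.2, -8.76, 1],
    [-3.72, -30.21, 33.62, 20, -61.2, -8.76, 1],
    [-3.72, -30.21, 33.62, 20, -61.2, -8.76, 1]
  ]
}}

```text
time: 1.3
position: [0.4758, 0.1008, 0.119]
tool_rot: [-0.23, 2.619, 0.062]
ft_force: [0.0, 0.5, 0.6]
grip_width: 0.999
grip_force: 0.0
```

```bash
cat > pl.py <<'E'
from bench import ctrl
from h import *
np.set_printoptions(precision=4,suppress=True)
s=ctrl.get_state();R0=R.from_rotvec(s["tool_rot"]);p0=s["position"]
# scoop pose now, if held as planned
def held():
    r=R0*RST.inv();return p0-r.apply(TC),r
E
python3 - <<'E'
from pl import *
p,Rt=tool([.5412,-.0076,0],10)
pre=p-.09*Rt.apply([0,0,1])
print(p0,s["joint_positions"],s["time"],s["ft_force"]);print(rows(p0,R0,pre,Rt),rows(p0,R0,p,Rt))
E
```

```text
[0.4758 0.1008 0.119 ] [-0.1176 -0.3006 -0.1721  2.3921  0.0142  0.5351  1.44  ] 1.3 [0.0186 0.4768 0.6276]
[  0.03  -0.56  -0.04  -0.76 -12.13   1.5 ] [  0.03  -0.56  -0.04   3.67 -11.35  -6.3 ]
```

```bash
sed -i 's/np.radians(30); GX/np.radians(10); GX/' h.py
cat >> h.py <<'E'
def ik(p,Rt,a=.462,b=.514,c=.36,h=.247):
    "planar estimate of q2,q4,q6 for a check against the ranges"
    p=np.asarray(p);d=Rt.apply([0,0,1]);w=p-c*d;r=np.hypot(w[0],w[1]);u=w[:2]/r
    s=np.arctan2(d[:2]@u,d[2])%(2*np.pi);z=w[2]-h
    c4=(r*r+z*z-a*a-b*b)/(2*a*b);q4=np.arccos(np.clip(c4,-1,1))
    q2=np.arctan2(r,z)-np.arctan2(b*np.sin(q4),a+b*np.cos(q4))
    return np.round([q2,q4,s-q2-q4,c4],2)
E
python3 - <<'E'
from pl import *
p,Rt=tool([.5412,-.0076,0],10)
pre=p-.09*Rt.apply([0,0,1])
print(ik(p0,R0));print(rows(p0,R0,pre,Rt),ik(pre,Rt),rows(p0,R0,p,Rt),ik(p,Rt))
E
```

```text
[-0.3   2.39  0.54 -0.73]
[ -3.45  19.14  -0.02   1.52 -11.72   2.34] [-0.08  2.08  0.98 -0.48] [ -3.45  19.14  -0.02   3.06 -11.45  -6.52] [ 0.06  2.13  0.78 -0.53]
```

Call:
{"fn": "carry_out", "kwargs": {
  "steps": [
    [-1.7, 9, 0, 1, -1, 2.4, 1],
    [-3.45, 19.1, 0, 1.5, -5.5, 2.4, 1],
    [-3.45, 19.1, 0, 1.5, -9, 2.4, 1],
    [-3.45, 19.1, 0, 1.5, -11.7, 2.4, 1],
    [-3.45, 19.1, 0, 1.5, -11.7, 2.4, 1],
    [-3.45, 19.1, 0, 1.5, -11.7, 2.4, 1]
  ]
}}

```text
time: 1.9
position: [0.4905, -0.0143, 0.1434]
tool_rot: [-0.257, 2.956, 0.024]
ft_force: [-0.7, 0.5, 0.3]
grip_width: 1.003
grip_force: 0.0
```

Run:
```python
from pl import *
p,Rt=tool([.5412,-.0076,0],10)
print(p0,s["qd"],s["joint_positions"]);print(rows(p0,R0,p,Rt))
```

```text
[ 0.4905 -0.0143  0.1434] [-0.0177 -0.0086 -0.034   0.0061 -0.0039 -0.0025  0.0006] [-0.0464 -0.0901  0.0422  2.0801 -0.0317  0.9794  1.7559]
[-0.04  0.02  0.04  1.59  0.06 -8.96]
```

Call:
{"fn": "carry_out", "kwargs": {
  "steps": [
    [0, 0, 0, 0.55, 0.05, -3, 1],
    [0, 0, 0, 1.05, 0.05, -6, 1],
    [0, 0, 0, 1.6, 0.05, -8.9, 1],
    [0, 0, 0, 1.6, 0.05, -8.9, 1],
    [0, 0, 0, 1.6, 0.05, -8.9, 0],
    [0, 0, 0, 1.6, 0.05, -8.9, 0],
    [0, 0, 0, 1.6, 0.05, -8.9, 0],
    [0, 0, 0, 1.6, 0.05, -8.9, 0],
    [0, 0, 0, 1.6, 0.05, -8.9, 0],
    [0, 0, 0, 1.6, 0.05, -8.9, 0]
  ],
  "squeeze": 60
}}

```text
time: 2.9
position: [0.5071, -0.0136, 0.0553]
tool_rot: [-0.259, 2.954, 0.023]
ft_force: [-0.3, 0.6, 0.2]
grip_width: 0.533
grip_force: 0.0
```

Call:
{"fn": "carry_out", "kwargs": {
  "steps": [
    [0, 0, 0, 0, 0, 0, 0],
    [0, 0, 0, 0, 0, 0, 0],
    [0, 0, 0, 0, 0, 0, 0],
    [0, 0, 0, 0, 0, 0, 0],
    [0, 0, 0, 0, 0, 0, 0],
    [0, 0, 0, 0, 0, 0, 0],
    [0, 0, 0, 0, 0, 0, 0],
    [0, 0, 0, 0, 0, 2, 0],
    [0, 0, 0, 0, 0, 5, 0],
    [0, 0, 0, 0, 0, 8, 0],
    [0, 0, 0, 0, 0, 10, 0],
    [0, 0, 0, 0, 0, 10, 0]
  ]
}}

```text
time: 4.1
position: [0.5091, -0.0137, 0.158]
tool_rot: [-0.259, 2.949, 0.022]
ft_force: [-0.2, 0.0, -0.8]
grip_width: 0.205
grip_force: 59.8
```

Run:
```python
from pl import *
import pickle
t=ctrl.get_image("top");w=ctrl.get_image("wrist");sc=ctrl.get_image("scene")
pickle.dump((s,t,w,sc),open("d1.pkl","wb"))
o,r=held();print(o,r.as_euler('ZYX',degrees=True),s["grip_force"],s["grip_width"]*87)
# overlay predicted scoop outline
P=np.array([[88,43,0],[88,-43,0],[0,-43,34],[0,43,34],[88,43,0]])/1e3
O=np.zeros((600,760,3),np.uint8)
for k,(im,(x0,y0)) in enumerate(((t,(215,110)),(sc,(190,130)))):
    a=cv2.resize(im["pixels"][y0:y0+120,x0:x0+95,::-1],None,fx=4,fy=4,interpolation=cv2.INTER_CUBIC)
    q=np.array([(proj(im,o+r.apply(x))-[x0,y0])*4+2 for x in P]).astype(np.int32)
    cv2.polylines(a,[q],False,(0,0,255),1);O[:480,k*380:k*380+380]=a
cv2.imwrite("pics/held.png",O)
```

```text
[ 0.5442 -0.0075  0.1045] [10.0379 -0.4045 -0.0561] 59.849487924948335 17.87770373911046
```

View pics/held.png

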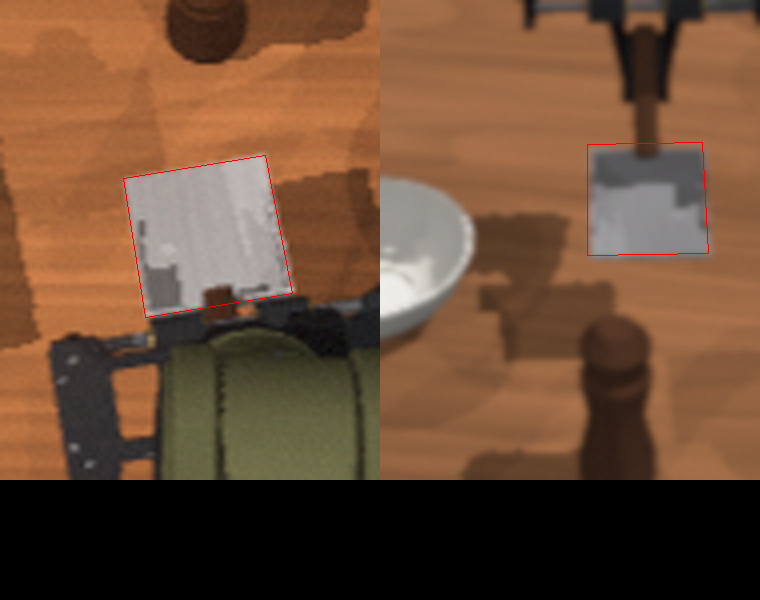

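The overlay matches the held scoop to about 1-2 mm in both views (lip at (195,167) in the left crop), so the grasp is as planned. Next, plan the lever path.

```bash
cat >> h.py <<'E'
BO=np.array([.6264,.2301,0]);BY=13.1
def bin2w(p): return BO+Z(BY).apply(p)
def liptool(lip_bin,pitch=0,dyaw=0):
    r=Rscoop(BY+dyaw,pitch);return tool(bin2w(lip_bin)-r.apply([.088,0,0]),BY+dyaw,pitch)
E
python3 - <<'E'
from pl import *
def show(l):
    for lip,pi in l:
        p,Rt=liptool(lip,pi);print(lip,rows(p0,R0,p,Rt),ik(p,Rt))
show([([-.107,-.13,.10],0),([-.107,-.13,.047],0),([-.107,0,.047],0)])
th=np.radians([3,6,10,15,20,26,32,38,45,52,58,64,70,76,82,87,91,95,98])
l=[]
for t in th:
    rr=np.interp(np.degrees(t),[0,10,60,100],[.207,.205,.165,.15])
    l.append((np.round([.1-rr*np.cos(t),0,.066+rr*np.sin(t)],4),0))
show(l)
E
```

```text
[-0.107, -0.13, 0.1] [-0.01 -0.07  3.06 -7.43  6.49  0.04] [-0.23  2.18  1.02 -0.57]
[-0.107, -0.13, 0.047] [-0.01 -0.07  3.06 -7.43  6.49 -5.26] [-0.17  2.24  0.9  -0.62]
[-0.107, 0, 0.047] [ -0.01  -0.07   3.06 -10.38  19.15  -5.26] [-0.16  2.23  0.9  -0.61]
[-0.1061  0.      0.0768] [ -0.01  -0.07   3.06 -10.29  19.17  -2.28] [-0.19  2.19  0.97 -0.58]
[-0.1047  0.      0.0875] [ -0.01  -0.07   3.06 -10.16  19.2   -1.21] [-0.2   2.18  0.99 -0.57]
[-0.1019  0.      0.1016] [-0.01 -0.07  3.06 -9.88 19.27  0.2 ] [-0.21  2.15  1.02 -0.55]
[-0.0942  0.      0.118 ] [-0.01 -0.07  3.06 -9.13 19.44  1.84] [-0.2   2.12  1.06 -0.52]
[-0.0851  0.      0.1334] [-0.01 -0.07  3.06 -8.25 19.65  3.38] [-0.19  2.08  1.09 -0.49]
[-0.0727  0.      0.1503] [-0.01 -0.07  3.06 -7.04 19.93  5.07] [-0.18  2.03  1.12 -0.44]
[-0.0589  0.      0.1653] [-0.01 -0.07  3.06 -5.69 20.24  6.57] [-0.16  1.98  1.14 -0.4 ]
[-0.0439  0.      0.1784] [-0.01 -0.07  3.06 -4.23 20.58  7.88] [-0.13  1.93  1.17 -0.35]
[-0.0252  0.      0.1912] [-0.01 -0.07  3.06 -2.41 21.01  9.16] [-0.1   1.88  1.19 -0.3 ]
[-0.0055  0.      0.2011] [-0.01 -0.07  3.06 -0.49 21.45 10.15] [-0.06  1.82  1.21 -0.25]
[0.0117 0.     0.2073] [-0.01 -0.07  3.06  1.18 21.84 10.77] [-0.02  1.78  1.22 -0.2 ]
[0.0283 0.     0.213 ] [-0.01 -0.07  3.06  2.8  22.22 11.34] [ 0.01  1.73  1.23 -0.16]
[0.0448 0.     0.2175] [-0.01 -0.07  3.06  4.41 22.59 11.79] [ 0.04  1.69  1.24 -0.12]
[0.0615 0.     0.2203] [-0.01 -0.07  3.06  6.03 22.97 12.07] [ 0.08  1.65  1.24 -0.08]
[0.0782 0.     0.2212] [-0.01 -0.07  3.06  7.66 23.35 12.16] [ 0.11  1.61  1.25 -0.04]
[0.0919 0.     0.2207] [-0.01 -0.07  3.06  8.99 23.66 12.11] [ 0.14  1.57  1.25 -0.  ]
[0.1027 0.     0.2194] [-0.01 -0.07  3.06 10.04 23.9  11.98] [0.17 1.55 1.25 0.02]
[0.1132 0.     0.2173] [-0.01 -0.07  3.06 11.07 24.14 11.77] [0.19 1.53 1.25 0.04]
[0.121  0.     0.2153] [-0.01 -0.07  3.06 11.83 24.32 11.57] [0.21 1.51 1.25 0.06]
```

Call:
{"fn": "carry_out", "kwargs": {
  "steps": [
    [0, 0, 3, -3.7, 3.2, 0, 0],
    [0, 0, 3, -7.4, 6.5, 0, 0],
    [0, 0, 3, -7.4, 6.5, -2.6, 0],
    [0, 0, 3, -7.4, 6.5, -5.3, 0],
    [0, 0, 3, -7.4, 6.5, -5.3, 0],
    [0, 0, 3, -8.1, 9.7, -5.3, 0],
    [0, 0, 3, -8.9, 12.8, -5.3, 0],
    [0, 0, 3, -9.6, 16, -5.3, 0],
    [0, 0, 3, -10.4, 19.15, -5.3, 0],
    [0, 0, 3, -10.4, 19.15, -5.3, 0],
    [0, 0, 3, -10.4, 19.15, -5.3, 0]
  ]
}}

```text
time: 5.35
position: [0.4029, 0.1781, 0.102]
tool_rot: [-0.339, 2.948, 0.029]
ft_force: [-1.2, -0.3, -1.6]
grip_width: 0.203
grip_force: 59.8
```

```bash
cat > ov.py <<'E'
from pl import *
def overlay(name,tbox,sbox):
    "save crops of top and scene with the expected scoop and bin outlines"
    t=ctrl.get_image("top");sc=ctrl.get_image("scene");o,r=held()
    P=np.array([[88,43,0],[88,-43,0],[0,-43,34],[0,43,34],[88,43,0]])/1e3
    B=np.array([[-100,53,66],[-100,-53,66],[100,-53,66],[100,53,66],[-100,53,66]])/1e3
    out=[]
    for im,(x0,y0) in((t,tbox),(sc,sbox)):
        a=cv2.resize(im["pixels"][y0:y0+140,x0:x0+95,::-1],None,fx=4,fy=4,interpolation=cv2.INTER_CUBIC)
        for pts,c in((o+r.apply(P),(0,0,255)),(bin2w(B),(255,0,0))):
            q=np.array([(proj(im,x)-[x0,y0])*4+2 for x in pts]).astype(np.int32);cv2.polylines(a,[q],False,c,1)
        out.append(a)
    cv2.imwrite(f"pics/{name}.png",np.hstack(out))
    l=Z(-BY).apply(o+r.apply([.088,0,0])-BO);print("lip in bin",l,"pitch",-r.as_euler('ZYX',degrees=True)[1],s["ft_force"],s["time"])
E
python3 -c "
from ov import *
overlay('lev0',(135,110),(300,170))"
```

```text
lip in bin [-0.1062  0.      0.0482] pitch 0.031021220918200736 [-1.1851 -0.3053 -1.5875] 5.35
```

View pics/lev0.png

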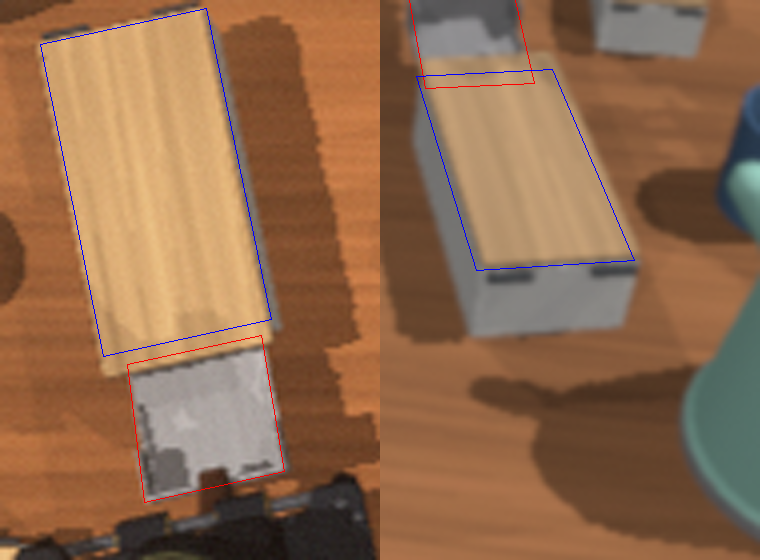

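The lip (crop (195,350)) sits centred under the lid's front overhang, about 9 mm in. Levering up.

Call:
{"fn": "carry_out", "kwargs": {
  "steps": [
    [0, 0, 0, 0, 0, 1.5, 0],
    [0, 0, 0, 0.1, 0, 3, 0],
    [0, 0, 0, 0.4, 0.1, 5, 0],
    [0, 0, 0, 1.25, 0.3, 7.1, 0],
    [0, 0, 0, 2.15, 0.5, 8.7, 0],
    [0, 0, 0, 3.35, 0.8, 10.4, 0],
    [0, 0, 0, 4.7, 1.1, 11.9, 0],
    [0, 0, 0, 6.2, 1.4, 13.2, 0],
    [0, 0, 0, 8, 1.85, 14.5, 0],
    [0, 0, 0, 9.9, 2.3, 15.45, 0],
    [0, 0, 0, 11.6, 2.7, 16.1, 0],
    [0, 0, 0, 13.2, 3.1, 16.6, 0]
  ]
}}

```text
time: 6.65
position: [0.5359, 0.207, 0.2679]
tool_rot: [-0.333, 2.949, 0.029]
ft_force: [-1.0, 0.9, -1.4]
grip_width: 0.203
grip_force: 59.9
```

Call:
{"fn": "carry_out", "kwargs": {
  "steps": [
    [0, 0, 0, 1.6, 0.4, 0.5, 0],
    [0, 0, 0, 3.2, 0.75, 0.8, 0],
    [0, 0, 0, 4.85, 1.1, 0.85, 0],
    [0, 0, 0, 6.2, 1.4, 0.8, 0],
    [0, 0, 0, 7.25, 1.65, 0.7, 0],
    [0, 0, 0, 8.3, 1.9, 0.45, 0],
    [0, 0, 0, 9, 2.05, 0.25, 0],
    [0, 0, 0, 9, 2.05, 0.25, 0],
    [0, 0, 0, 5, 1.15, 0.5, 0],
    [0, 0, 0, 1, 0.2, 1, 0],
    [0, 0, 0, -3, -0.7, 1, 0],
    [0, 0, 0, -4, -0.9, 1, 0]
  ]
}}

```text
time: 7.85
position: [0.4913, 0.1995, 0.2784]
tool_rot: [-0.339, 2.948, 0.029]
ft_force: [0.5, 0.4, -1.2]
grip_width: 0.203
grip_force: 59.8
```

```bash
python3 -c "
from ov import *
overlay('open',(135,90),(300,130))"
```

```text
lip in bin [-0.0152  0.0008  0.2247] pitch 0.04019100903425319 [ 0.4798  0.4182 -1.1844] 7.85
```

View pics/open.png

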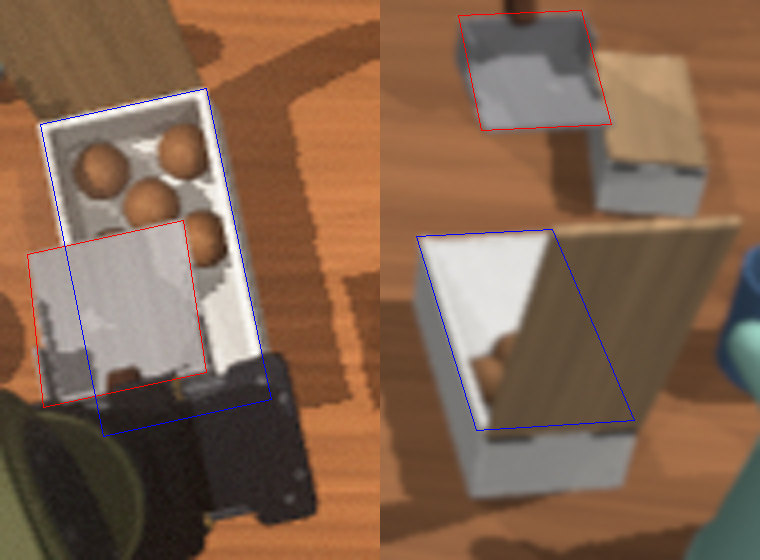

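The lid is fully open, the bin outline fits the image, and walnuts are visible at (102,170), (182,150), (152,205), (203,238) with others hidden below the pan. Planning the scooping stroke.

```bash
cat > sh.py <<'E'
from pl import *
def show(l,ref=None):
    q0,Q0=(p0,R0) if ref is None else liptool(*ref)
    for lip,pi in l:
        p,Rt=liptool(lip,pi);print(lip,pi,rows(q0,Q0,p,Rt),ik(p,Rt))
E
python3 - <<'E'
from sh import *
a=([-.07,0,.056],-31)
show([([-.09,0,.19],0),([-.085,0,.13],-31),a])
print("stroke from a")
show([([-.04,0,.038],-31),([-.012,0,.019],-31),([0,0,.0095],-31),([.012,0,.0075],-29),([.024,0,.007],-26),([.036,0,.007],-22.5),([.048,0,.007],-18.5),([.06,0,.007],-14.5),([.07,0,.007],-11),([.078,0,.007],-8),([.084,0,.007],-6),([.088,0,.007],-4)],a)
E
```

```text
[-0.09, 0, 0.19] 0 [-0.02  0.19  0.02 -7.52 -1.81 -3.51] [-0.24  2.    1.21 -0.42]
[-0.085, 0, 0.13] -31 [-7.04 30.38  0.01 -2.62 -0.67 -3.93] [0.29 1.5  1.71 0.07]
[-0.07, 0, 0.056] -31 [ -7.04  30.38   0.01  -1.16  -0.33 -11.33] [0.37 1.55 1.58 0.02]
stroke from a
[-0.04, 0, 0.038] -31 [ 0.    0.    0.    2.92  0.68 -1.8 ] [0.44 1.49 1.57 0.08]
[-0.012, 0, 0.019] -31 [ 0.    0.    0.    5.65  1.31 -3.7 ] [0.51 1.43 1.57 0.14]
[0, 0, 0.0095] -31 [ 0.    0.    0.    6.82  1.59 -4.65] [0.54 1.4  1.56 0.17]
[0.012, 0, 0.0075] -29 [ 0.45 -1.95  0.    7.62  1.77 -5.13] [0.54 1.41 1.52 0.16]
[0.024, 0, 0.007] -26 [ 1.13 -4.87  0.    8.25  1.92 -5.62] [0.51 1.44 1.46 0.13]
[0.036, 0, 0.007] -22.5 [ 1.93 -8.28  0.    8.83  2.05 -6.17] [0.48 1.49 1.39 0.08]
[0.048, 0, 0.007] -18.5 [  2.83 -12.17   0.     9.36   2.18  -6.85] [0.45 1.55 1.3  0.03]
[0.06, 0, 0.007] -14.5 [  3.74 -16.07   0.     9.94   2.31  -7.57] [ 0.41  1.6   1.2  -0.03]
[0.07, 0, 0.007] -11 [  4.53 -19.48   0.    10.44   2.43  -8.23] [ 0.39  1.65  1.12 -0.08]
[0.078, 0, 0.007] -8 [  5.21 -22.4    0.    10.85   2.52  -8.82] [ 0.36  1.7   1.05 -0.12]
[0.084, 0, 0.007] -6 [  5.67 -24.35   0.    11.2    2.61  -9.22] [ 0.35  1.72  1.   -0.15]
[0.088, 0, 0.007] -4 [  6.12 -26.3    0.    11.37   2.65  -9.64] [ 0.34  1.75  0.95 -0.18]
```

Call:
{"fn": "carry_out", "kwargs": {
  "steps": [
    [-1.8, 7.6, 0, -0.7, -0.2, -1, 0],
    [-3.5, 15.2, 0, -1.3, -0.3, -2, 0],
    [-5.3, 22.8, 0, -2, -0.5, -3, 0],
    [-7.04, 30.4, 0, -2.6, -0.65, -3.9, 0],
    [-7.04, 30.4, 0, -2, -0.55, -6.5, 0],
    [-7.04, 30.4, 0, -1.5, -0.4, -9.5, 0],
    [-7.04, 30.4, 0, -1.15, -0.35, -11.3, 0],
    [-7.04, 30.4, 0, -1.15, -0.35, -11.3, 0]
  ]
}}

```text
time: 8.75
position: [0.4839, 0.1958, 0.1613]
tool_rot: [0.313, -2.753, 0.06]
ft_force: [-0.6, 0.5, -0.7]
grip_width: 0.203
grip_force: 59.8
```

```bash
python3 -c "
from sh import *
o,r=held();print(Z(-BY).apply(o+r.apply([.088,0,0])-BO),r.as_euler('ZYX',degrees=True),s['ft_force'])
show([([-.07,0,.056],-31)])"
```

```text
[-0.0693 -0.0013  0.0512] [12.9677 31.3622 -0.0417] [-0.5885  0.4587 -0.7258]
[-0.07, 0, 0.056] -31 [ 0.12 -0.34  0.11 -0.16  0.07  0.43] [0.37 1.55 1.58 0.02]
```

Call:
{"fn": "carry_out", "kwargs": {
  "steps": [
    [0, 0, 0, 1.3, 0.35, -0.5, 0],
    [0, 0, 0, 2.8, 0.75, -1.4, 0],
    [0, 0, 0, 4.2, 1.05, -2.3, 0],
    [0, 0, 0, 5.5, 1.4, -3.2, 0],
    [0, 0, 0, 6.7, 1.65, -4.2, 0],
    [0.45, -1.95, 0, 7.5, 1.85, -4.7, 0],
    [1.1, -4.9, 0, 8.1, 2, -5.2, 0],
    [1.9, -8.3, 0, 8.7, 2.1, -5.75, 0],
    [2.8, -12.2, 0, 9.25, 2.25, -6.4, 0],
    [3.3, -14.1, 0, 9.55, 2.3, -6.8, 0]
  ]
}}

```text
time: 9.75
position: [0.5797, 0.2197, 0.0979]
tool_rot: [0.344, -3.01, 0.018]
ft_force: [-0.6, -0.4, -1.6]
grip_width: 0.203
grip_force: 59.9
```

```bash
python3 -c "
from sh import *
o,r=held();print(Z(-BY).apply(o+r.apply([.088,0,0])-BO),r.as_euler('ZYX',degrees=True),s['ft_force'],s['torque'])
show([([.06,0,.007],-14.5),([.07,0,.007],-11),([.078,0,.007],-8),([.084,0,.007],-6),([.089,0,.007],-4),([.08,0,.025],6),([.065,0,.05],15),([.05,0,.10],20),([.04,0,.17],20)])"
```

```text
[0.0551 0.0004 0.0114] [13.0573 16.464   0.0466] [-0.6043 -0.4106 -1.6234] [0.0252 0.106  0.0083]
[0.06, 0, 0.007] -14.5 [ 0.4  -1.92  0.06  0.2  -0.   -0.79] [ 0.41  1.6   1.2  -0.03]
[0.07, 0, 0.007] -11 [ 1.19 -5.33  0.05  0.7   0.12 -1.46] [ 0.39  1.65  1.12 -0.08]
[0.078, 0, 0.007] -8 [ 1.87 -8.25  0.05  1.11  0.21 -2.05] [ 0.36  1.7   1.05 -0.12]
[0.084, 0, 0.007] -6 [  2.32 -10.2    0.05   1.46   0.29  -2.45] [ 0.35  1.72  1.   -0.15]
[0.089, 0, 0.007] -4 [  2.78 -12.15   0.05   1.73   0.35  -2.86] [ 0.34  1.75  0.95 -0.18]
[0.08, 0, 0.025] 6 [  5.04 -21.89   0.05  -0.02  -0.05  -3.23] [ 0.21  1.96  0.7  -0.38]
[0.065, 0, 0.05] 15 [  7.07 -30.66   0.04  -1.95  -0.5   -2.78] [ 0.09  2.13  0.49 -0.53]
[0.05, 0, 0.1] 20 [  8.21 -35.53   0.04  -3.53  -0.87   1.05] [-0.04  2.21  0.46 -0.59]
[0.04, 0, 0.17] 20 [  8.21 -35.53   0.04  -4.51  -1.1    8.05] [-0.15  2.15  0.63 -0.55]
```

Call:
{"fn": "carry_out", "kwargs": {
  "steps": [
    [0.4, -1.9, 0, 0.2, 0, -0.7, 0],
    [0.8, -3.6, 0, 0.45, 0.05, -1.1, 0],
    [1.2, -5.3, 0, 0.7, 0.1, -1.5, 0],
    [1.5, -6.8, 0, 0.9, 0.15, -1.8, 0],
    [1.9, -8.3, 0, 1.1, 0.2, -2.1, 0],
    [2.1, -9.2, 0, 1.3, 0.25, -2.3, 0],
    [2.3, -10.2, 0, 1.45, 0.3, -2.5, 0],
    [2.6, -11.2, 0, 1.6, 0.3, -2.7, 0],
    [2.8, -12.2, 0, 1.75, 0.35, -2.9, 0],
    [2.8, -12.2, 0, 1.75, 0.35, -2.9, 0]
  ]
}}

```text
time: 10.75
position: [0.5913, 0.2232, 0.0695]
tool_rot: [-0.348, 3.03, 0.016]
ft_force: [-20.9, -4.0, 15.3]
grip_width: 0.207
grip_force: 60.0
```

```bash
python3 -c "
from ov import *
from sh import *
overlay('sc1',(135,90),(300,130))
show([([.089,0,.007],-2),([.086,0,.012],2),([.08,0,.025],8),([.07,0,.045],14),([.06,0,.065],20),([.055,0,.10],20),([.04,0,.17],20)])"
```

```text
lip in bin [0.0827 0.0013 0.0058] pitch -4.70704889069455 [-20.9193  -4.003   15.3303] 10.75
[0.089, 0, 0.007] -2 [ 0.62 -2.64 -0.01  0.36 -0.05 -0.44] [ 0.32  1.79  0.89 -0.22]
[0.086, 0, 0.012] 2 [ 1.52 -6.53 -0.01 -0.3  -0.2  -0.8 ] [ 0.27  1.88  0.79 -0.3 ]
[0.08, 0, 0.025] 8 [  2.88 -12.38  -0.01  -1.32  -0.44  -0.84] [ 0.19  1.99  0.64 -0.41]
[0.07, 0, 0.045] 14 [  4.24 -18.22  -0.01  -2.59  -0.73  -0.21] [ 0.11  2.11  0.51 -0.51]
[0.06, 0, 0.065] 20 [  5.6  -24.06  -0.01  -3.72  -1.     0.39] [ 0.04  2.22  0.37 -0.6 ]
[0.055, 0, 0.1] 20 [  5.6  -24.06  -0.01  -4.21  -1.11   3.89] [-0.03  2.2   0.46 -0.59]
[0.04, 0, 0.17] 20 [  5.6  -24.06  -0.01  -5.67  -1.45  10.89] [-0.15  2.15  0.63 -0.55]
```

View pics/sc1.png

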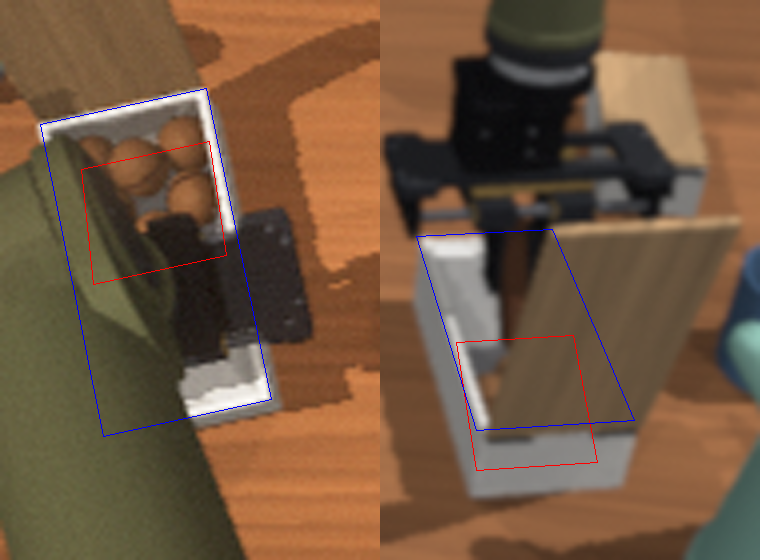

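The walnuts (crop (137,165), (182,145), (190,200), (150,222)) sit over the pan, which presses on the rear wall at about 21 N. I'll ease off, tilt nose-up and lift.

Call:
{"fn": "carry_out", "kwargs": {
  "steps": [
    [0.6, -2.6, 0, -0.2, -0.15, -0.3, 0],
    [1.2, -5.2, 0, -0.5, -0.25, -0.4, 0],
    [2, -8.5, 0, -0.8, -0.3, -0.4, 0],
    [2.9, -12.4, 0, -1.3, -0.45, -0.4, 0],
    [3.6, -15.3, 0, -1.9, -0.6, -0.1, 0],
    [4.2, -18.2, 0, -2.5, -0.75, 0.3, 0],
    [4.9, -21, 0, -3, -0.85, 0.7, 0],
    [5.6, -24, 0, -3.6, -1, 1.2, 0],
    [5.6, -24, 0, -4, -1.05, 3.5, 0],
    [5.6, -24, 0, -4.5, -1.15, 6.5, 0],
    [5.6, -24, 0, -5, -1.3, 9.5, 0],
    [5.6, -24, 0, -5.2, -1.35, 11, 0]
  ]
}}

```text
time: 12.05
position: [0.546, 0.2103, 0.1828]
tool_rot: [-0.296, 2.589, 0.084]
ft_force: [0.3, -0.4, -1.1]
grip_width: 0.201
grip_force: 60.0
```

```bash
python3 -c "
from ov import *
overlay('sc2',(150,85),(300,90))"
```

```text
lip in bin [ 0.0515 -0.0012  0.1764] pitch 20.815922455980804 [ 0.343  -0.4283 -1.1084] 12.05
```

View pics/sc2.png

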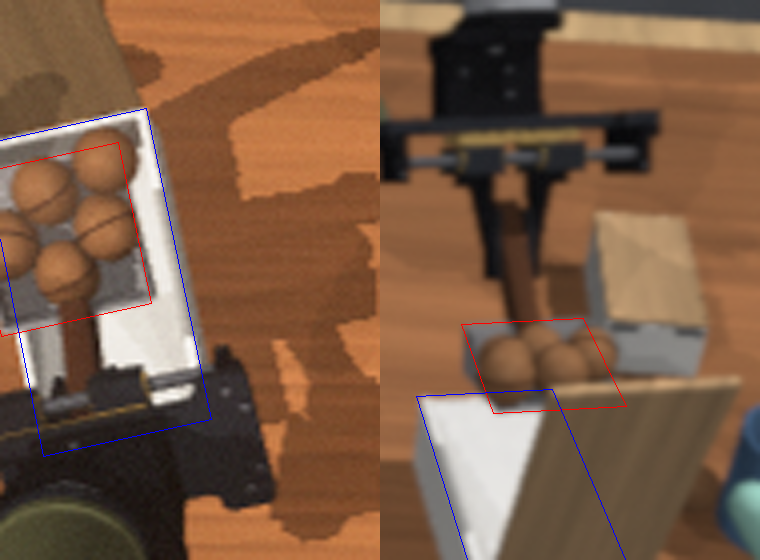

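Four walnuts are aboard: crop (5,245), (65,270), (42,190), (105,225), all also seen raised in the scene view. The one at (105,160) is still on the bin floor. Now carry smoothly to the bowl.

```bash
cat >> sh.py <<'E'
def lipw(lip,yaw,pitch): return tool(np.asarray(lip)-Rscoop(yaw,pitch).apply([.088,0,0]),yaw,pitch)
def showw(l,ref=None):
    q0,Q0=(p0,R0) if ref is None else lipw(*ref)
    for a in l:
        p,Rt=lipw(*a);print(a,rows(q0,Q0,p,Rt),ik(p,Rt))
E
python3 - <<'E'
from sh import *
o,r=held();print(o+r.apply([.088,0,0]))
B=np.array([.602,-.219,0]);u=Z(-20).apply([1,0,0]);L=lambda d,z:np.round(B+d*u+[0,0,z],3)
c=(L(.04,.15),-20,21)
showw([([.665,.20,.18],13,22),([.655,.1,.18],5,22),([.65,.0,.18],-3,22),([.645,-.12,.17],-13,22),c])
showw([(L(.035,.14),-20,10),(L(.02,.13),-20,0),(L(0,.12),-20,-12),(L(-.02,.105),-20,-24),(L(-.03,.095),-20,-36),(L(-.03,.095),-20,-45),(L(-.03,.11),-20,-50)],c)
E
```

```text
[0.6775 0.2409 0.1766]
([0.665, 0.2, 0.18], 13, 22) [ 0.13 -1.08 -0.05 -1.27 -4.08  0.08] [-0.22  2.21  0.6  -0.59]
([0.655, 0.1, 0.18], 5, 22) [  0.05  -1.09  -8.05  -2.56 -12.22   0.08] [-0.3   2.27  0.62 -0.64]
([0.65, 0.0, 0.18], -3, 22) [ -0.02  -1.09 -16.05  -3.09 -20.35   0.08] [-0.33  2.29  0.63 -0.66]
([0.645, -0.12, 0.17], -13, 22) [ -0.12  -1.09 -26.05  -3.27 -30.03  -0.92] [-0.3   2.29  0.6  -0.66]
(array([ 0.64 , -0.233,  0.15 ]), -20, 21) [ -0.12  -0.08 -33.05  -3.29 -39.75  -2.68] [-0.21  2.25  0.56 -0.63]
(array([ 0.635, -0.231,  0.14 ]), -20, 10) [ 3.76 10.34 -0.   -0.16  0.08  1.55] [-0.12  2.08  0.83 -0.49]
(array([ 0.621, -0.226,  0.13 ]), -20, 0) [ 7.18 19.73 -0.   -0.86  0.32  2.78] [-0.02  1.93  1.06 -0.35]
(array([ 0.602, -0.219,  0.12 ]), -20, -12) [11.29 31.01 -0.   -1.45  0.55  4.22] [ 0.11  1.75  1.31 -0.18]
(array([ 0.583, -0.212,  0.105]), -20, -24) [15.39 42.29 -0.   -1.6   0.61  4.83] [ 0.27  1.58  1.54 -0.01]
(array([ 0.574, -0.209,  0.095]), -20, -36) [19.5  53.56 -0.   -0.37  0.13  5.5 ] [0.45 1.37 1.77 0.2 ]
(array([ 0.574, -0.209,  0.095]), -20, -45) [22.57 62.02 -0.    1.41 -0.52  6.42] [0.61 1.17 1.97 0.39]
(array([ 0.574, -0.209,  0.11 ]), -20, -50) [24.28 66.72 -0.    2.45 -0.89  8.3 ] [0.7  1.04 2.1  0.51]
```

Call:
{"fn": "carry_out", "kwargs": {
  "steps": [
    [0, -0.5, -0.3, 0, -0.4, 0, 0],
    [0, -1, -1, 0, -1.2, 0, 0],
    [0, -1, -1.9, -0.1, -2.4, 0, 0],
    [0, -1, -3.2, -0.2, -4, 0, 0],
    [0, -1, -4.6, -0.3, -5.8, 0, 0],
    [0, -1, -6, -0.4, -7.6, 0, 0],
    [0, -1, -7.4, -0.5, -9.4, 0, 0],
    [0, -1, -8.9, -0.5, -11.2, 0, 0],
    [0, -1, -10.4, -0.5, -13, 0, 0],
    [0, -1, -11.8, -0.5, -14.8, 0, 0],
    [0, -1, -13.2, -0.5, -16.6, 0, 0],
    [0, -1, -14.6, -0.5, -18.4, 0, 0]
  ]
}}

```text
time: 13.35
position: [0.5395, 0.0239, 0.178]
tool_rot: [0.037, 2.591, -0.012]
ft_force: [0.0, -0.4, -1.6]
grip_width: 0.205
grip_force: 60.0
```

Call:
{"fn": "carry_out", "kwargs": {
  "steps": [
    [0, 0, -1.5, 0, -1.8, 0, 0],
    [0, 0, -3, -0.1, -3.6, 0, 0],
    [0, 0, -4.5, -0.2, -5.4, 0, 0],
    [0, 0, -6, -0.3, -7.2, 0, 0],
    [0, 0, -7.5, -0.5, -9, 0, 0],
    [0, 0, -9, -0.7, -10.8, 0, 0],
    [0, 0, -10.5, -0.9, -12.6, 0, 0],
    [0, 0, -12, -1.1, -14.4, 0, 0],
    [0, 0, -13.5, -1.4, -16.2, 0, 0],
    [0, 0, -15, -1.7, -17.9, 0, 0],
    [0, 0, -16.2, -2, -19.3, 0, 0],
    [0, 0, -17.2, -2.2, -20.3, 0, 0]
  ]
}}

```text
time: 14.55
position: [0.5171, -0.179, 0.1779]
tool_rot: [0.426, 2.562, -0.121]
ft_force: [-0.6, -0.2, -1.6]
grip_width: 0.204
grip_force: 60.0
```

Run:
```python
from sh import *
o,r=held();print(o+r.apply([.088,0,0]),r.as_euler('ZYX',degrees=True),s["joint_positions"],s["time"])
B=np.array([.602,-.219,0]);u=Z(-20).apply([1,0,0]);L=lambda d,z:np.round(B+d*u+[0,0,z],3)
showw([(L(.04,.15),-20,21)])
```

```text
[ 0.6443 -0.2225  0.1731] [-18.8619 -21.504   -0.0532] [ 0.01   -0.2652  0.2188  2.2483  0.1851  0.6109  1.3565] 14.55
(array([ 0.64 , -0.233,  0.15 ]), -20, 21) [ 0.21  0.46 -1.12 -0.34 -0.8  -2.19] [-0.21  2.25  0.56 -0.63]
```

Call:
{"fn": "carry_out", "kwargs": {
  "steps": [
    [0, 0, -0.6, -0.2, -0.5, -0.8, 0],
    [0, 0, -1, -0.3, -0.8, -1.7, 0],
    [0, 0, -1, -0.3, -0.8, -2.2, 0],
    [1.9, 5.2, -1, -0.4, -0.75, -1.4, 0],
    [3.8, 10.3, -1, -0.5, -0.7, -0.6, 0],
    [5.5, 15, -1, -0.8, -0.6, 0, 0],
    [7.2, 19.7, -1, -1.2, -0.5, 0.6, 0],
    [9.2, 25.4, -1, -1.5, -0.35, 1.3, 0],
    [11.3, 31, -1, -1.75, -0.25, 2, 0],
    [13.4, 36.7, -1, -1.9, -0.2, 2.3, 0],
    [15.4, 42.3, -1, -1.9, -0.2, 2.6, 0],
    [17.5, 48, -1, -1.3, -0.4, 3, 0]
  ]
}}

```text
time: 15.75
position: [0.5053, -0.1809, 0.2078]
tool_rot: [-0.483, -2.761, -0.098]
ft_force: [1.0, -0.5, -1.8]
grip_width: 0.205
grip_force: 60.0
```

Run:
```python
from sh import *
o,r=held();print(o+r.apply([.088,0,0]),r.as_euler('ZYX',degrees=True),s["joint_positions"],s["time"])
B=np.array([.602,-.219,0]);u=Z(-20).apply([1,0,0]);L=lambda d,z:np.round(B+d*u+[0,0,z],3)
showw([(L(-.03,.095),-20,-36),(L(-.03,.095),-20,-45)])
```

```text
[ 0.5813 -0.2073  0.1   ] [-19.6184  29.7274   0.6708] [ 0.0401  0.3709  0.3509  1.4828 -0.1206  1.6551  1.6259] 15.75
(array([ 0.574, -0.209,  0.095]), -20, -36) [ 1.6   6.09 -0.02  0.46 -0.48  0.32] [0.45 1.37 1.77 0.2 ]
(array([ 0.574, -0.209,  0.095]), -20, -45) [ 4.67 14.55  0.03  2.25 -1.13  1.24] [0.61 1.17 1.97 0.39]
```

Call:
{"fn": "carry_out", "kwargs": {
  "steps": [
    [1.6, 6.1, 0, 0.5, -0.4, 0.3, 0],
    [3.5, 11, 0, 1.4, -0.7, 0.8, 0],
    [4.7, 14.5, 0, 2.2, -1, 1.2, 0],
    [4.7, 14.5, 0, 2.2, -1, 1.2, 0],
    [4.7, 14.5, 0, 2.2, -1, 1.2, 0],
    [4.7, 14.5, 0, 2.2, -1, 2, 0],
    [4.7, 14.5, 0, 2.2, -1, 1.4, 0],
    [4.7, 14.5, 0, 2.2, -1, 2.2, 0],
    [4.7, 14.5, 0, 2.2, -1, 3.5, 0],
    [4.7, 14.5, 0, 2.2, -1, 5, 0]
  ]
}}

```text
time: 16.75
position: [0.5263, -0.1915, 0.2596]
tool_rot: [-0.444, -2.501, -0.139]
ft_force: [0.5, -0.7, -0.8]
grip_width: 0.197
grip_force: 60.0
```

Run:
```python
from sh import *
o,r=held();print(o,o+r.apply([.088,0,0]),r.as_euler('ZYX',degrees=True),s["time"])
t=ctrl.get_image("top")["pixels"];sc=ctrl.get_image("scene")["pixels"]
f=lambda a:cv2.resize(a[:,:,::-1],None,fx=2.5,fy=2.5,interpolation=cv2.INTER_CUBIC)
cv2.imwrite("pics/dump.png",np.hstack([f(t[60:260,270:410]),f(sc[60:260,120:300])]))
```

```text
[ 0.5142 -0.187   0.1965] [ 0.5729 -0.2085  0.1345] [-20.1317  44.7809  -0.0153] 16.75
```

View pics/dump.png

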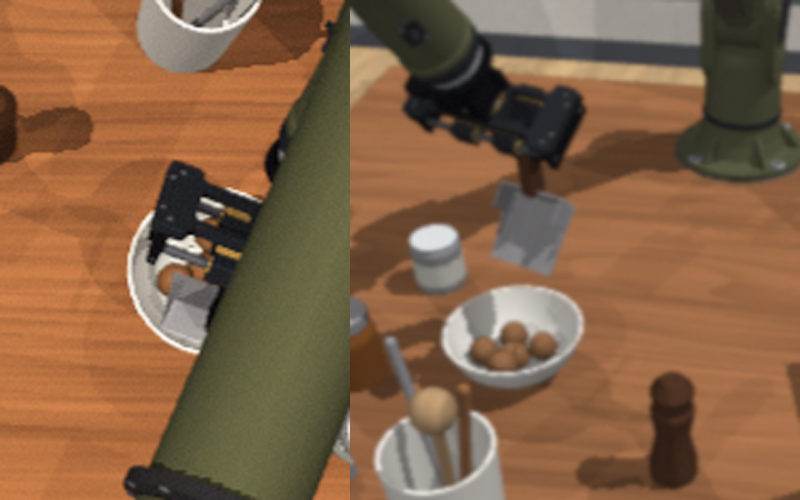

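The scene crop shows four or five walnuts in the bowl around (510,345), an empty scoop, and no spill. Now return the scoop to its free original spot.

Run:
```python
from sh import *
for o,y in(([.5412,-.0076,.06],10),([.5412,-.0076,.001],10)):
    p,Rt=tool(o,y);print(rows(p0,R0,p,Rt),p,ik(p,Rt))
```

```text
[ -3.96 -44.83  28.58  -2.08  17.84 -14.75] [ 0.5064 -0.0137  0.1138] [-0.02  2.08  0.91 -0.48]
[ -3.96 -44.83  28.58  -2.08  17.84 -20.65] [ 0.5064 -0.0137  0.0548] [ 0.06  2.13  0.78 -0.53]
```

Call:
{"fn": "carry_out", "kwargs": {
  "steps": [
    [0, 0, 0, 0, 0, 3, 0],
    [-0.6, -7, 4, -0.2, 1.5, 4, 0],
    [-1.2, -14, 9, -0.6, 4.5, 4, 0],
    [-1.8, -21, 13, -1, 7.5, 4, 0],
    [-2.4, -28, 18, -1.3, 10.5, 2, 0],
    [-3, -35, 22, -1.7, 13.5, -2, 0],
    [-3.5, -40, 25.5, -1.9, 16, -6, 0],
    [-3.96, -44.8, 28.6, -2.1, 17.8, -10, 0],
    [-3.96, -44.8, 28.6, -2.1, 17.8, -13, 0],
    [-3.96, -44.8, 28.6, -2.1, 17.8, -15.5, 0],
    [-3.96, -44.8, 28.6, -2.1, 17.8, -17.5, 0],
    [-3.96, -44.8, 28.6, -2.1, 17.8, -17.5, 0]
  ]
}}

```text
time: 18.05
position: [0.5025, -0.0137, 0.0801]
tool_rot: [-0.26, 2.969, 0.023]
ft_force: [1.0, 0.6, -1.0]
grip_width: 0.207
grip_force: 60.0
```

Run:
```python
from sh import *
for o,y in(([.5412,-.0076,.001],10),):
    p,Rt=tool(o,y);print(rows(p0,R0,p,Rt),s["ft_force"])
```

```text
[ 0.07 -0.7  -0.01  0.4  -0.01 -2.53] [ 0.9564  0.5911 -1.0406]
```

Call:
{"fn": "carry_out", "kwargs": {
  "steps": [
    [0, -0.5, 0, 0.2, 0, -1, 0],
    [0, -0.7, 0, 0.3, 0, -1.8, 0],
    [0, -0.7, 0, 0.3, 0, -2.2, 0],
    [0, -0.7, 0, 0.3, 0, -2.45, 0],
    [0, -0.7, 0, 0.3, 0, -2.45, 0]
  ]
}}

```text
time: 18.55
position: [0.5085, -0.0136, 0.0585]
tool_rot: [-0.258, 2.95, 0.02]
ft_force: [0.1, 0.2, -1.7]
grip_width: 0.198
grip_force: 60.0
```

Call:
{"fn": "carry_out", "kwargs": {
  "steps": [
    [0, 0, 0, 0, 0, -0.2, 0],
    [0, 0, 0, 0, 0, -0.3, 0],
    [0, 0, 0, 0, 0, -0.3, 0]
  ]
}}

```text
time: 18.85
position: [0.5085, -0.0136, 0.0554]
tool_rot: [-0.259, 2.95, 0.02]
ft_force: [0.1, -0.2, -0.9]
grip_width: 0.198
grip_force: 60.0
```

Call:
{"fn": "carry_out", "kwargs": {
  "steps": [
    [0, 0, 0, 0, 0, -0.1, 0],
    [0, 0, 0, 0, 0, -0.2, 0],
    [0, 0, 0, 0, 0, -0.2, 0]
  ]
}}

```text
time: 19.15
position: [0.5095, -0.0134, 0.0545]
tool_rot: [-0.258, 2.948, 0.02]
ft_force: [-1.9, 0.7, 4.8]
grip_width: 0.2
grip_force: 60.0
```

Call:
{"fn": "carry_out", "kwargs": {
  "steps": [
    [0, 0, 0, 0, 0, 0.1, 0.3],
    [0, 0, 0, 0, 0, 0.1, 0.5],
    [0, 0, 0, 0, 0, 0.1, 0.8],
    [0, 0, 0, 0, 0, 0.1, 1],
    [0, 0, 0, 0, 0, 0.1, 1],
    [0, 0, 0, 0, 0, 0.1, 1],
    [0, 0, 0, 0, 0, 0.1, 1],
    [0, 0, 0, 0, 0, 0.1, 1],
    [0, 0, 0, -0.5, 0, 3, 1],
    [0, 0, 0, -1, 0, 6, 1],
    [0, 0, 0, -1.6, 0, 9, 1],
    [0, 0, 0, -1.6, 0, 14, 1]
  ]
}}

```text
time: 20.35
position: [0.4896, -0.0136, 0.192]
tool_rot: [-0.259, 2.956, 0.021]
ft_force: [0.9, 0.1, 0.5]
grip_width: 0.997
grip_force: 0.0
```

Call:
{"fn": "carry_out", "kwargs": {
  "steps": [
    [0, 0, 0, 0, 2, 4, 1],
    [0, 0, 0, 0, 4, 8, 1],
    [0, 0, 0, 0, 4, 8, 1],
    [0, 0, 0, 0, 4, 8, 1]
  ]
}}

```text
time: 20.75
position: [0.4929, 0.0268, 0.2743]
tool_rot: [-0.26, 2.948, 0.019]
ft_force: [1.1, -0.4, -0.0]
grip_width: 1.002
grip_force: 0.0
```

Run:
```python
from sh import *
t=ctrl.get_image("top")["pixels"];sc=ctrl.get_image("scene")["pixels"]
f=lambda a,k:cv2.resize(a[:,:,::-1],None,fx=k,fy=k,interpolation=cv2.INTER_CUBIC)
a=f(t[90:240,130:400],2.0);b=f(sc[140:290,130:400],2.0)
cv2.imwrite("pics/end.png",np.vstack([a,b]));print(s["position"],s["grip_width"],s["time"])
```

```text
[0.4929 0.0268 0.2743] 1.001762660624201 20.75
```

View pics/end.png

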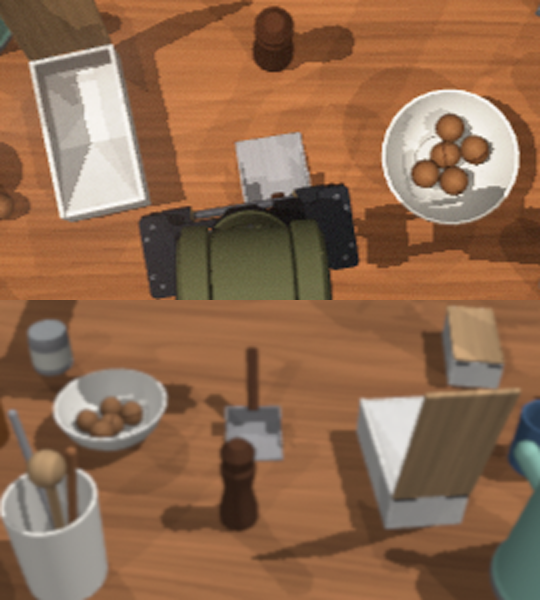

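The final view shows the scoop flat and the lid open, with five walnuts in the bowl ((450,128), (475,148), (447,153), (425,172), (453,180)). The bin is empty, and a sixth walnut lies on the worktop near the mug at crop (3,205). It fell off during the carry, so I have to recover it with the scoop. I'll locate it numerically, since my picture views are used up.

Run:
```python
from sh import *
import pickle
d=pickle.load(open("d0.pkl","rb"))
for n in("top","scene"):
    im=ctrl.get_image(n);D=np.abs(im["pixels"].astype(int)-d[n]["pixels"]).sum(2)
    m=(D>60).astype(np.uint8)
    k,_,st,c=cv2.connectedComponentsWithStats(m)
    for i in range(1,k):
        if 25<st[i,4]<900: print(n,st[i],c[i],atz(im,*c[i],.018)[:2],im["pixels"][int(c[i][1]),int(c[i][0])])
    if n=="top": T=im
    np.save(f"now_{n}.npy",im["pixels"])
# printed map of the brown-ness around the spot in top
g=T["pixels"][175:210,110:150].astype(int)
g0=d["top"]["pixels"][175:210,110:150].astype(int)
for a in np.abs(g-g0).sum(2)[::2,::2]: print(' '.join(f"{v:3d}" for v in a))
print(atz(T,132,192,.018),"mug",proj(T,[.5721,.4253,.08]))
```

```text
top [115  63  52  54 615] [133.2033  82.0667] [0.8255 0.35  ] [89 68 47]
top [92 74 14 18 89] [98.4157 83.0787] [0.8217 0.4412] [ 76 104  92]
top [209 129   7  17  45] [211.8444 136.8444] [0.6828 0.1408] [166 104  62]
top [213 148  12  40  99] [218.4343 167.4747] [0.6031 0.1221] [162 100  63]
top [125 186  20  14 156] [136.6346 192.9744] [0.5342 0.3307] [97 65 44]
top [125 247  21  17 189] [135.3545 253.5079] [0.3798 0.3285] [235 194 136]
top [  0 311  11  27 165] [  3.3091 321.6667] [0.2046 0.6553] [149  88  50]
top [243 372  54  12 342] [266.9327 379.6374] [ 0.0736 -0.0096] [103 102  70]
top [231 377   9   7  58] [235.0517 380.2241] [0.0709 0.0695] [78 78 50]
scene [258   0  23  37 234] [264.5427  15.3846] [-1.6668 -0.2628] [54 55 40]
scene [270  35  17   4  49] [278.6735  36.551 ] [-1.1291 -0.0967] [77 78 58]
scene [257  38  12   9  80] [262.475  42.375] [-0.988  -0.1893] [26 25 28]
scene [262  47  23   5  95] [273.6526  49.1789] [-0.8661 -0.1026] [95 97 99]
scene [282  61  26  47 518] [295.8745  84.2529] [-0.3493  0.067 ] [23 24 27]
scene [263  89  25   3  30] [275.6333  90.0333]
[... 1515 characters left out ...]
6  72  21  30
  7  11   5   6   4   5  19  18  96  14  24  25  74 109  77  71  64  27  25  25
  4  20   6   6   2   6  16  58 100  41  54  82 138 109  98  84  23  16  15  31
  6   6   2  13   2   6   6   6  51 125 136  94 103 101  24  28  31  22  21  28
 18   5  10   7   5   5   6   7   2   2   7   9   2  13   9  16  41  22   7  26
  4   6   6   8   5   3   6   8  15  24  14   6   2  28  25  14  47  32  15  29
  7   4   8   1   9   6   5   8   9   1   4   8   5  13  14  15  34  24  12  11
  4   7   6   4   1   8   4   7   3   8  13  27  25  22   8  17  18  13  30  14
  4  13  14   2   9   1  11   2   7   2  11  17  16  18  15  21   9  35  17  17
[0.5366 0.3427 0.018 ] mug [ 92.0114 174.6486]
```

Run:
```python
from sh import *
import pickle
d=pickle.load(open("d0.pkl","rb"));T=d["top"];g=np.load("now_top.npy")
x0,y0=108,172
p=cv2.resize(g[y0:y0+40,x0:x0+45],None,fx=8,fy=8,interpolation=cv2.INTER_CUBIC)
for ch,nm in((p[:,:,0],'R'),(cv2.cvtColor(p,cv2.COLOR_RGB2HSV)[:,:,1],'S'),(p[:,:,1],'G')):
    c=cv2.HoughCircles(cv2.GaussianBlur(ch,(9,9),3),cv2.HOUGH_GRADIENT_ALT if 0 else cv2.HOUGH_GRADIENT,1,30,param1=60,param2=12,minRadius=54,maxRadius=74)
    if c is not None:
        for u in c[0][:3]:
            q=(u[0]+.5)/8+x0-.5,(u[1]+.5)/8+y0-.5;w=atz(T,*q,.0185);print(nm,np.round(q,1),u[2]/8,w,"bin",Z(-BY).apply(w-BO)[:2])
h=cv2.cvtColor(g,cv2.COLOR_RGB2HSV)
m=((h[:,:,0]>100)&(h[:,:,0]<130)&(h[:,:,1]>70)).astype(np.uint8);m[:, :70]=0;m[:,125:]=0;m[:150]=0;m[215:]=0
ys,xs=np.nonzero(m);print("mug px",xs.min(),xs.max(),ys.min(),ys.max())
for r in range(155,210,3):
    q=xs[ys==r]
    if len(q): print(r,q.min(),q.max(),end=' | ')
sel=ys>186
for z in(.02,.045,.09): print(z,[np.round(Z(-BY).apply(atz(T,x,y,z)-BO)[:2],3) for x,y in((83,201),(88,198),(78,198),(108,170),(118,178),(105,192))])
```

```text
S [108.4 182.1] 7.825 [0.5612 0.4044 0.0185] bin [-0.024   0.1845]
mug px 75 105 159 197
161 82 99 | 164 79 79 | 167 77 104 | 170 76 76 | 173 75 75 | 176 105 105 | 179 76 104 | 182 77 103 | 185 100 101 | 188 83 97 | 191 82 83 | 194 89 90 | 197 80 80 | 0.02 [array([-0.058,  0.257]), array([-0.053,  0.243]), array([-0.048,  0.268]), array([0.007, 0.179]), array([-0.019,  0.158]), array([-0.047,  0.197])]
0.045 [array([-0.062,  0.248]), array([-0.057,  0.234]), array([-0.052,  0.259]), array([0.002, 0.172]), array([-0.024,  0.151]), array([-0.052,  0.19 ])]
0.09 [array([-0.069,  0.232]), array([-0.065,  0.219]), array([-0.059,  0.243]), array([-0.008,  0.159]), array([-0.032,  0.139]), array([-0.059,  0.176])]
```

Run:
```python
import numpy as np
g=np.load("now_top.npy").astype(int)
print("   "," ".join(f"{x:3d}" for x in range(114,146)))
for y in range(178,204): print(y," ".join(f"{v:3d}" for v in g[y,114:146,0]))
print("G/R*100")
for y in range(178,204,2): print(y," ".join(f"{100*a//max(b,1):3d}" for a,b in zip(g[y,114:146,1],g[y,114:146,0])))
```

```text
114 115 116 117 118 119 120 121 122 123 124 125 126 127 128 129 130 131 132 133 134 135 136 137 138 139 140 141 142 143 144 145
178  56  64  55  71  91 108 110 111 110 111 111 109 108 107 103 108 107 108 104 109 110 104 106 110 107 107 109 146 170 169 173 171
179  59  61  57  75  99 113 111 112 110 110 112 110 109 110 110 109 109 111 110 114 114 111 111 112 107 109 113 151 179 177 176 179
180  58  60  59  76 103 114 110 114 103  95  94  97 103 110 110 109 111 110 113 111 111 109 110 112 113 112 146 172 173 173 174 175
181  55  53  57  80 101 104 105  98  93  90  92  91  94  94  97 104 109 107 112 106 112 109 109 111 111 110 148 171 171 173 173 174
182  57  63  59  81 101 100  89  87  82  87  92  87  90  88  88  89  89 102 105 104 104 105 106 104 106 134 164 167 164 167 165 169
183  60  57  59  94 106  95  90  86  92  89  90  91  93  93  88  88  92  89 102 106 106 108 107 105 138 168 167 167 168 168 167 166
184  58  60  76 104 102  99  95  94  93  98  95  93  95 100  97  93  97  95 106 112 113 114 116 109 152 178 177 175 177 178 176 177
185  59  65  94 116 106  97  96 102  99 100  99 
[... 3483 characters left out ...]
  67  64  62  63  63  62  65  64  65  64
194  61  61  60  61  63  62  61  62  64  65  64  63  63  64  67  66  67  66  67  65  64  65  65  64  64  62  67  64  62  64  65  64
196  61  60  62  63  62  62  61  61  63  63  63  63  63  64  66  66  66  64  65  64  66  67  63  63  62  61  63  62  63  65  63  64
198  61  61  62  60  63  62  62  62  61  62  63  64  62  63  62  66  64  65  65  65  64  63  64  63  63  61  63  63  63  63  62  62
200  63  62  61  61  63  60  62  62  63  63  60  62  61  62  62  62  59  63  63  61  61  62  61  62  61  62  61  62  63  62  61  62
202  61  61  61  61  60  60  63  62  60  61  62  61  62  61  61  61  62  62  62  61  61  62  62  62  62  62  63  61  64  62  63  62
```

The walnut's disk is at pixel (128.7,192.5), i.e. bin frame about (-61,137) mm, between bin and mug. The plan is to regrasp the scoop, push the walnut against the bin's side wall with the pan nose-down (which keeps the gripper above the mug), raise it along the wall and roll it over the rim into the bin.

Call:
{"fn": "carry_out", "kwargs": {
  "steps": [
    [0, 0, 0, 0, -2, -5, 1],
    [0, 0, 0, 0, -4, -9, 1],
    [0, 0, 0, 0, -4, -12.5, 1],
    [0, 0, 0, 0.3, -4, -14, 1],
    [0, 0, 0, 0.7, -4, -17, 1],
    [0, 0, 0, 1.2, -4, -19.5, 1],
    [0, 0, 0, 1.6, -4, -21.8, 1],
    [0, 0, 0, 1.6, -4, -21.8, 1],
    [0, 0, 0, 1.6, -4, -21.8, 0.5],
    [0, 0, 0, 1.6, -4, -21.8, 0],
    [0, 0, 0, 1.6, -4, -21.8, 0],
    [0, 0, 0, 1.6, -4, -21.8, 0]
  ],
  "squeeze": 60
}}

```text
time: 22.15
position: [0.5091, -0.0136, 0.0565]
tool_rot: [-0.258, 2.948, 0.02]
ft_force: [0.1, 0.0, -0.4]
grip_width: 0.723
grip_force: 0.0
```

Call:
{"fn": "carry_out", "kwargs": {
  "steps": [
    [0, 0, 0, 0, 0, 0, 0],
    [0, 0, 0, 0, 0, 0, 0],
    [0, 0, 0, 0, 0, 0, 0],
    [0, 0, 0, 0, 0, 0, 0],
    [0, 0, 0, 0, 0, 0, 0],
    [0, 0, 0, 0, 0, 0, 0],
    [0, 0, 0, 0, 0, 0, 0],
    [0, 0, 0, 0, 0, 0, 0],
    [0, 0, 0, 0, 0, 0, 0]
  ]
}}

```text
time: 23.05
position: [0.5084, -0.0135, 0.0554]
tool_rot: [-0.259, 2.95, 0.02]
ft_force: [-0.2, 0.3, 0.9]
grip_width: 0.206
grip_force: 60.0
```

```bash
cat > rec.py <<'E'
from sh import *
def P(L,phi,pitch,z=.003): return (np.round(bin2w([L[0],L[1],0])+[0,0,z],4),BY+phi,pitch)
def path():
    out=[]
    for W,phi,sl,g in(((-.0613,.1374),-65,.02,.024),((-.055,.122),-70,.018,.012),((-.05,.107),-76,.015,.012),((-.046,.092),-83,.012,.012),((-.044,.078),-90,.01,.012),((-.044,.0665),-90,.01,.012),((-.044,.055),-90,.01,.0)):
        f=np.array([np.cos(np.radians(phi)),np.sin(np.radians(phi))]);l=np.array([-f[1],f[0]])
        out.append(P(np.array(W)-g*f-sl*l,phi,-28))
    return out
def now():
    o,r=held();l=o+r.apply([.088,0,0]);print("lip bin",Z(-BY).apply(l-BO),"ypr",r.as_euler('ZYX',degrees=True)-[BY,0,0],"ft",s["ft_force"],"q",s["joint_positions"],s["time"])
E
python3 - <<'E'
from rec import *
now();a=path()[0];hi=(a[0]+[0,0,.16],a[1],a[2])
showw([hi,(a[0]+[0,0,.06],a[1],a[2]),a])
E
```

```text
lip bin [-0.0467 -0.2174  0.0024] ypr [-3.0929 -0.3515 -0.1287] ft [-0.1605  0.3033  0.8589] q [ 0.0643  0.0571 -0.0711  2.1345 -0.0342  0.7719  1.7618] 23.05
(array([0.505 , 0.3566, 0.163 ]), -51.9, -28) [ 10.76  27.74 -60.62  -5.5   43.59  21.3 ] [0.25 1.49 1.44 0.08]
(array([0.505 , 0.3566, 0.063 ]), -51.9, -28) [ 10.76  27.74 -60.62  -5.5   43.59  11.3 ] [ 0.3   1.62  1.25 -0.05]
(array([0.505 , 0.3566, 0.003 ]), -51.9, -28) [ 10.76  27.74 -60.62  -5.5   43.59   5.3 ] [ 0.35  1.68  1.14 -0.11]
```

Call:
{"fn": "carry_out", "kwargs": {
  "steps": [
    [0, 0, 0, 0, 0, 4, 0],
    [0, 0, -3, 0, 1, 9, 0],
    [0, 0, -10, -1, 4, 13, 0],
    [1, 3, -18, -1.5, 8, 17, 0],
    [2, 6, -26, -2, 12, 21, 0],
    [4, 10, -33, -3, 17, 21.3, 0],
    [6, 14, -40, -4, 22, 21.3, 0],
    [7, 18, -46, -4.5, 27, 21.3, 0],
    [8, 22, -52, -5, 32, 21.3, 0],
    [9.5, 25, -57, -5.5, 37, 21.3, 0],
    [10.8, 27.7, -60.6, -5.5, 41, 21.3, 0],
    [10.8, 27.7, -60.6, -5.5, 43.6, 21.3, 0]
  ]
}}

```text
time: 24.25
position: [0.453, 0.4245, 0.267]
tool_rot: [-1.249, -2.562, -0.197]
ft_force: [0.4, -0.9, -1.3]
grip_width: 0.199
grip_force: 60.0
```

Call:
{"fn": "carry_out", "kwargs": {
  "steps": [
    [0, 0, 0, 0, 0, 0, 0],
    [0, 0, 0, 0, 0, -4, 0],
    [0, 0, 0, 0, 0, -8, 0],
    [0, 0, 0, 0, 0, -10, 0],
    [0, 0, 0, 0, 0, -10, 0],
    [0, 0, 0, 0, 0, -10, 0]
  ]
}}

```text
time: 24.85
position: [0.4538, 0.422, 0.1688]
tool_rot: [-1.249, -2.565, -0.199]
ft_force: [0.2, 0.3, -1.6]
grip_width: 0.206
grip_force: 60.0
```

Run:
```python
from rec import *
now();showw(path()[:1]);g=ctrl.get_image("top")["pixels"].astype(int)
for y in range(184,204,2): print(y," ".join(f"{v:3d}" for v in g[y,112:146,0]))
```

```text
lip bin [-0.0892  0.1503  0.0635] ypr [-65.0027  27.9718   0.0493] ft [ 0.2221  0.3141 -1.6462] q [-0.2842  0.328  -0.3962  1.6101 -0.2004  1.234   0.0704] 24.85
(array([0.505 , 0.3566, 0.003 ]), -51.9, -28) [-0.    0.05  0.03 -0.04  0.04 -6.04] [ 0.35  1.68  1.14 -0.11]
184  49  48  47  47  67  87  93  95  93  94  93  93  95  91  98  92  97  93  92  94 107 113 114 116 114 114 153 177 177 174 179 177 181 180
186  44  48  47  66  89  97  97  95  98  95  95  95  98  93  88  83  89  90  85  87  90  97 108 120 119 125 134 130 164 188 185 184 188 185
188  46  56  75  90  95  94  91  92  91  94  95  94 111 118 113 120 125 122 115 107  99  87  82  95 108 115 113 115 115 119 127 157 181 179
190 114 108  93  94  93  93  91  91  96  83 111 114  87  83 128 153 145 143 134 128 127 122 108  93  93 103 108 115 119 115 107 111 145 139
192 142 138 130 141 153 153 154 154 153 146 120  90  88  82 127 161 161 156 153 150 140 129 112 107  95 107 121 124 124 119 116 117 115 115
194 141 145 144 145 141 138 140 141 139 137 109  85  86  79  87 125 143 156 165 158 145 133 116 101  97 100 111 111 108 103 100 105 104 138
196 106 112 113 127 139 144 143 144 148 141 124  92  83  74  74  77  88  96 113 134 129 109 104  92 103 114 112 113 113 115 109 106 141 162
198 127 140 141 139 145 143 144 144 152 155 156 150 122  83  69  67  75  77  81  87  96  94  96 111 118 120 120 119 120 123 121 118 158 177
200 140 140 143 141 140 139 138 141 141 148 145 148 147 147 119  83  87  84  81  86  86  95 108 108 115 117 116 117 114 113 116 110 144 166
202 140 136 137 137 138 139 143 141 143 141 144 152 127  99  94  92  89  89  93  91  91  91 100 114 120 114 118 116 122 120 118 111 106 116
```

Call:
{"fn": "carry_out", "kwargs": {
  "steps": [
    [0, 0, 0, 0, 0, -2, 0],
    [0, 0, 0, 0, 0, -4, 0],
    [0, 0, 0, 0, 0, -5.3, 0],
    [0, 0, 0, 0, 0, -6, 0],
    [0, 0, 0, 0, 0, -6, 0]
  ]
}}

```text
time: 25.4
position: [0.4538, 0.4228, 0.109]
tool_rot: [-1.248, -2.566, -0.2]
ft_force: [0.1, -0.2, -1.2]
grip_width: 0.201
grip_force: 60.0
```

Run:
```python
from rec import *
now();showw(path())
```

```text
lip bin [-0.0889  0.151   0.0036] ypr [-64.9367  27.9791   0.1134] ft [ 0.0778 -0.1655 -1.2297] q [-0.2891  0.3809 -0.3929  1.6699 -0.1897  1.1255  0.0916] 25.4
(array([0.505 , 0.3566, 0.003 ]), -51.9, -28) [-0.05  0.09 -0.01 -0.04 -0.04 -0.06] [ 0.35  1.68  1.14 -0.11]
(array([0.5235, 0.3367, 0.003 ]), -56.9, -28) [-0.04  0.09 -5.01  2.4  -1.6  -0.06] [ 0.36  1.67  1.13 -0.1 ]
(array([0.5346, 0.3268, 0.003 ]), -62.9, -28) [ -0.04   0.1  -11.01   4.27  -2.15  -0.06] [ 0.36  1.67  1.1  -0.1 ]
(array([0.5454, 0.3164, 0.003 ]), -69.9, -28) [ -0.03   0.1  -18.01   6.28  -2.78  -0.06] [ 0.37  1.66  1.07 -0.09]
(array([0.5534, 0.3055, 0.003 ]), -76.9, -28) [ -0.02   0.1  -25.01   8.06  -3.58  -0.06] [ 0.36  1.67  1.04 -0.1 ]
(array([0.556 , 0.2943, 0.003 ]), -76.9, -28) [ -0.02   0.1  -25.01   8.32  -4.7   -0.06] [ 0.36  1.67  1.04 -0.1 ]
(array([0.5613, 0.2714, 0.003 ]), -76.9, -28) [ -0.02   0.1  -25.01   8.85  -6.99  -0.06] [ 0.35  1.69  1.05 -0.11]
```

Run:
```python
from rec import *
showw([P((-.0793,.125),-67,-28),P((-.07,.10),-68,-28),P((-.06,.074),-68,-28),P((-.058,.069),-79,-28),P((-.056,.064),-90,-28),P((-.055,.056),-90,-28)])
```

```text
(array([0.5208, 0.3339, 0.003 ]), -53.9, -28) [-0.04  0.09 -2.01  1.77 -2.13 -0.06] [ 0.36  1.68  1.14 -0.11]
(array([0.5356, 0.3116, 0.003 ]), -54.9, -28) [-0.04  0.09 -3.01  3.37 -4.28 -0.06] [ 0.36  1.67  1.15 -0.1 ]
(array([0.5512, 0.2886, 0.003 ]), -54.9, -28) [-0.04  0.09 -3.01  4.93 -6.58 -0.06] [ 0.37  1.66  1.17 -0.09]
(array([0.5543, 0.2842, 0.003 ]), -65.9, -28) [ -0.03   0.1  -14.01   6.63  -6.22  -0.06] [ 0.36  1.67  1.11 -0.1 ]
(array([0.5574, 0.2797, 0.003 ]), -76.9, -28) [ -0.02   0.1  -25.01   8.46  -6.16  -0.06] [ 0.35  1.69  1.04 -0.11]
(array([0.5601, 0.2722, 0.003 ]), -76.9, -28) [ -0.02   0.1  -25.01   8.73  -6.91  -0.06] [ 0.35  1.69  1.05 -0.12]
```

Call:
{"fn": "carry_out", "kwargs": {
  "steps": [
    [0, 0, -0.7, 0.6, -0.7, 0, 0],
    [0, 0, -1.4, 1.2, -1.4, 0, 0],
    [0, 0, -2, 1.8, -2.1, 0, 0],
    [0, 0, -2.3, 2.3, -2.8, 0, 0],
    [0, 0, -2.6, 2.85, -3.55, 0, 0],
    [0, 0, -3, 3.4, -4.3, 0, 0],
    [0, 0, -3, 3.9, -5, 0, 0],
    [0, 0, -3, 4.4, -5.8, 0, 0],
    [0, 0, -3, 4.7, -6.2, 0, 0],
    [0, 0, -3, 4.7, -6.2, 0, 0]
  ]
}}

```text
time: 26.4
position: [0.5014, 0.3594, 0.1084]
tool_rot: [-1.318, -2.534, -0.209]
ft_force: [-0.3, -0.2, -0.8]
grip_width: 0.203
grip_force: 60.0
```

Run:
```python
from rec import *
now()
T=ctrl.get_image("top");g=T["pixels"].astype(int)
print("wall-walnut expected px",proj(T,bin2w([-.035,.072,.0185])))
print("    "," ".join(f"{x:3d}" for x in range(118,162)))
for y in range(172,200): print(y," ".join(f"{v:3d}" for v in g[y,118:162,0]))
print("B/R")
for y in range(172,200,2): print(y," ".join(f"{100*a//max(b,1):3d}" for a,b in zip(g[y,118:162,2],g[y,118:162,0])))
```

```text
lip bin [-0.0611  0.0766  0.0031] ypr [-68.0484  27.939    0.061 ] ft [-0.2749 -0.2294 -0.7714] q [-0.1986  0.3863 -0.3497  1.6578 -0.2     1.1526  0.1699] 26.4
wall-walnut expected px [152.07   177.0006]
     118 119 120 121 122 123 124 125 126 127 128 129 130 131 132 133 134 135 136 137 138 139 140 141 142 143 144 145 146 147 148 149 150 151 152 153 154 155 156 157 158 159 160 161
172  96  95  99  92  90  91  89  88  92  85  89  81  83  85  78  77  80  76  75  72  68  65  64  65  64  62  60  62  54  58  74 133 161 167 163 164 169 231 229 161 122 121 146 165
173  98  97  96  94  89  95  94  91  90  86  88  84  84  80  77  79  81  75  73  68  73  66  64  59  61  59  61  58  55  57  60 130 163 165 163 164 164 230 238 184 120 121 140 155
174  97 100  90  93  96  93  95  89  88  88  86  88  84  80  78  82  78  78  73  71  66  67  64  60  61  58  62  59  59  54  54  92 146 162 166 164 139 168 233 205 122 123 135 159
175  96  96  96  94  97  95  93  88  89  86  89  85  87  83  84  80  81  74  73  73  71  66  69  63  63  62  61  55  57  58  55  60 129 162 165 164 145 159 193 167 125 120 13
[... 6149 characters left out ...]
  64  61  62  64  64  63  60  62  62  65  67  66  65  66  66  66  67  66  62  65  69  63  66  68  69  68  69  69  69  69  68  67  73  65  67  70  72  88  91  90
194  61  63  63  63  63  64  61  62  63  64  63  61  66  63  62  63  66  65  63  65  66  67  64  62  62  68  65  67  65  65  70  66  67  70  67  68  65  70  69  70  70  72  88  89
196  64  62  63  62  62  62  65  66  62  64  65  64  63  64  65  63  65  66  66  66  63  67  64  63  65  65  66  63  68  67  66  67  67  70  68  67  70  70  67  67  70  69  70  84
198  62  64  64  62  66  62  64  64  64  62  64  64  65  64  64  65  65  65  65  65  65  66  64  65  62  63  60  62  68  65  65  66  67  68  65  69  67  71  67  65  69  68  63  70
```

```bash
cat > wr.py <<'E'
from rec import *
def walnut(verbose=True):
    im=ctrl.get_image("wrist");Tw=np.eye(4);Tw[:3,:3]=R0.as_matrix();Tw[:3,3]=p0
    im["cam_to_world"]=Tw@im["T_tool_cam"];cv2.imwrite("pics/w.png",im["pixels"][:,:,::-1])
    e=proj(im,bin2w([-.04,.072,.0185]));print("expected px",e)
    g=cv2.GaussianBlur(im["pixels"],(5,5),0).astype(float)
    return im,g
E
python3 - <<'E'
from wr import *
im,g=walnut()
t=np.load("now_top.npy").astype(float)
for n,(x,y) in{"walnutbowl":(130+225,90+64),"wood":(300,230),"walnut6":(129,193)}.items():
    c=t[y-2:y+3,x-2:x+3].mean((0,1));print(n,c,c[1]/c[0],c[2]/c[0])
q=lambda p:np.round(proj(im,p)).astype(int)
print("lip corners",[q(bin2w([-.0611,.0766,.003])+Z(BY-68).apply([0,s_,0])) for s_ in(-.043,.043)],"wall top",q(bin2w([-.1,.053,.066])),q(bin2w([.1,.053,.066])),"wall foot",q(bin2w([-.1,.053,0])),q(bin2w([.1,.053,0])))
for y in range(0,384,16):
    print(y,' '.join("%3d/%2d"%(g[y,x,0],100*g[y,x,2]/max(g[y,x,0],1)) for x in range(0,512,24)))
E
```

```text
expected px [283.4863 347.5968]
walnutbowl [174.72 115.24  70.16] 0.6595695970695971 0.4015567765567765
wood [169.36 102.08  59.04] 0.6027397260273972 0.34860651865847897
walnut6 [157.28 104.28  66.04] 0.6630213631739573 0.41988809766022384
lip corners [array([213, 325]), array([311, 325])] wall top [196 373] [470 484] wall foot [211 332] [421 418]
0 191/58 182/46 174/46 174/45 196/47 196/47 189/47 195/48 197/48 186/47 193/48  74/139 233/38 239/38 240/37 239/37 239/37 238/37 238/36 237/37 236/36 235/36
16 210/65 188/54 181/46 193/47 194/47 189/47 192/47 189/47 188/47 193/47 192/47  74/121 223/37 239/38 240/38 239/38 239/37 239/37 238/36 237/37 236/36 236/36
32 215/66 205/65 178/53 183/46 179/46 190/47 200/49 193/47 190/47 193/47 196/47 172/34 168/94 146/33 202/35 239/38 239/38 238/37 238/37 238/37 237/37 236/36
48 223/67 208/65 205/65 184/51 178/47 181/46 190/47 188/47 194/47 192/47 194/47 140/30 150/89 190/91  78/124 143/33 164/32 238/38 238/37 238/37 237/37 236/36
64 224/67 216/66 208/65 206/65 182/50 184/47 181/46 191/48 194/47 200/48 190/47 146/45 128/46 135/42 147/89  71/136  74
[... 2451 characters left out ...]
7  54/105 154/56 160/56 147/55  43/97
320  29/79  41/63 203/49 186/47 141/52  59/96  57/100  56/101  57/101  43/93 105/97 163/97  78/94  38/92  55/103  54/105  53/107  54/105 200/48 203/48 190/47  18/94
336  26/80  35/65 194/47 187/47 173/47 154/49 155/50 155/50 156/50 155/49 166/48 173/49 170/48 170/48 169/48 170/48 170/48 170/48 200/48 197/47 183/46  17/94
352  46/104  50/98  80/73  79/73  65/83  74/78  73/79  66/84  73/79  73/79  72/80  75/78  70/81  73/79  71/80  62/87  70/81  60/90  65/84  76/77  70/81  44/111
368  48/108  51/101  53/100  54/100  54/100  53/101  53/101  52/103  53/101  53/101  54/101  53/103  53/103  51/105  51/105  50/108  49/108  49/110  49/108  48/110  48/108  49/108
```

Call:
{"fn": "carry_out", "kwargs": {
  "steps": [
    [0, 0, -3.7, 0.6, 0, 0, 0],
    [0, 0, -7.3, 1.25, -0.05, 0, 0],
    [0, 0, -11, 1.9, -0.05, 0, 0],
    [0, 0, -14.7, 2.5, 0, 0, 0],
    [0, 0, -18.3, 3.1, 0, 0, 0],
    [0, 0, -22, 3.75, 0, 0, 0],
    [0, 0, -22, 3.8, -0.25, 0, 0],
    [0, 0, -22, 3.9, -0.5, 0, 0],
    [0, 0, -22, 3.95, -0.7, 0, 0],
    [0, 0, -22, 4, -0.9, 0, 0],
    [0, 0, -22, 4, -0.9, 0, 0]
  ]
}}

```text
time: 27.6
position: [0.5395, 0.3537, 0.109]
tool_rot: [-1.789, -2.257, -0.287]
ft_force: [-1.8, 5.0, -0.1]
grip_width: 0.202
grip_force: 60.0
```

```bash
cat > find.py <<'E'
from wr import *
def find():
    T=ctrl.get_image("top");g=cv2.GaussianBlur(T["pixels"],(3,3),0).astype(float);G=g[:,:,1]/(g[:,:,0]+1);B=g[:,:,2]/(g[:,:,0]+1)
    m=((G>.635)&(G<.70)&(B>.36)&(B<.46)&(g[:,:,0]>90)).astype(np.uint8);m=cv2.morphologyEx(m,cv2.MORPH_OPEN,np.ones((3,3),np.uint8))
    k,_,st,c=cv2.connectedComponentsWithStats(m)
    for i in range(1,k):
        if st[i,4]>20 and 90<c[i][0]<240 and 90<c[i][1]<260: print("brown",st[i],c[i],"bin",Z(-BY).apply(atz(T,*c[i],.0185)-BO)[:2])
    np.save("now_top2.npy",T["pixels"])
E
python3 -c "
from find import *
now();find()"
```

```text
lip bin [-0.0564  0.0568  0.0033] ypr [-89.8767  28.1703   0.0444] ft [-1.8221  4.9883 -0.0977] q [-0.2124  0.3577 -0.2849  1.6877 -0.242   1.043  -0.1303] 27.6
brown [188 110  13  18 148] [194.473  117.1959] bin [ 0.0949 -0.0662]
brown [134 112   6   4  22] [136.5    113.6364] bin [0.1365 0.0793]
```

Call:
{"fn": "carry_out", "kwargs": {
  "steps": [
    [0, 0, 0, 0, 0.05, 0.4, 0],
    [0, 0, 0, 0, 0.05, 1, 0],
    [0, 0, 0, 0, 0.05, 1.6, 0],
    [0, 0, 0, 0, 0.05, 2.2, 0],
    [0, 0, 0, 0, 0.05, 2.8, 0],
    [0, 0, 0, 0, 0.05, 3.4, 0],
    [0, 0, 0, 0, 0.05, 4, 0],
    [0, 0, 0, 0, 0.05, 4.6, 0],
    [0, 0, 0, 0, 0.05, 5.2, 0],
    [0, 0, 0, 0, 0.05, 5.8, 0],
    [0, 0, 0, 0, 0.05, 6.4, 0],
    [0, 0, 0, 0, 0.05, 7, 0]
  ]
}}

```text
time: 28.85
position: [0.5404, 0.3514, 0.1785]
tool_rot: [-1.792, -2.26, -0.283]
ft_force: [0.4, -0.4, -2.2]
grip_width: 0.203
grip_force: 60.0
```

Call:
{"fn": "carry_out", "kwargs": {
  "steps": [
    [0, 0, 0, 0.2, -0.8, 0.6, 0],
    [0, 0, 0, 0.4, -1.6, 1.2, 0],
    [0, 0, 0, 0.6, -2.4, 1.2, 0],
    [0, 0, 0, 0.6, -2.4, 1.2, 0],
    [0, 0, 0, 0.6, -2.4, 1.2, 0],
    [0, 0, 0, 0.6, -2.4, 3, 0],
    [0, 0, 0, 0.6, -2.4, 7, 0],
    [0, 0, 0, -3, 0, 11, 0],
    [0, 0, 0, -6, 2, 11, 0],
    [0, 0, 0, -8, 4, 11, 0]
  ]
}}

```text
time: 29.85
position: [0.4579, 0.3947, 0.291]
tool_rot: [-1.788, -2.261, -0.289]
ft_force: [-0.1, 1.6, -0.8]
grip_width: 0.203
grip_force: 60.0
```

```bash
python3 -c "
from find import *
now();find()
T=ctrl.get_image('top')
g=T['pixels'].astype(int);import pickle
e=np.load('now_top.npy').astype(int)
print('now visible arm? bin px',[np.round(proj(T,bin2w(p))) for p in ([-.1,.053,.066],[-.1,-.053,.066],[.1,-.053,.066],[.1,.053,.066],[-.056,.075,.018])])
for y in range(118,206,3): print(y,' '.join('%3d/%2d'%(g[y,x,0],100*g[y,x,1]/max(1,g[y,x,0])) for x in range(114,206,4)))
"
```

```text
lip bin [-0.1262  0.1151  0.1855] ypr [-89.6996  28.0888   0.233 ] ft [-0.1317  1.6123 -0.833 ] q [-0.2706  0.1255 -0.3369  1.5925 -0.2593  1.3186 -0.3191] 29.85
brown [188 109  15  27 201] [195.4677 119.4229] bin [ 0.0886 -0.0676]
brown [120 128  30  42 758] [135.7467 151.8681] bin [0.0382 0.1005]
brown [200 158   7   6  29] [203.2759 160.3103] bin [-0.0207 -0.0656]
now visible arm? bin px [array([160., 199.]), array([202., 189.]), array([186., 112.]), array([145., 121.]), array([153., 185.])]
118  92/122  94/128 145/120  93/83 164/63 176/61 154/62 154/64 119/76 119/75 146/87 235/97 238/98 167/94 138/94 128/90 130/90 114/88 243/98 130/70 125/66 124/64 122/65
121 143/131 116/102  96/72 167/61 178/63 177/61 168/63 165/62 241/97 215/96 148/93 129/93 129/93 132/93 131/92 128/91 119/87 129/89 234/97 131/79 131/63 136/65 133/63
124 129/63 154/62 164/63 170/61 171/61 168/61 156/62 153/64 234/98 125/94 134/93 131/93 135/91 134/92 159/93 216/94 222/95 228/96 236/97 131/86 131/64 130/65 123/65
127 167/61 168/63 174/62 176/63 180/63 178/62 160/65 158/62 233/95 119/92 142/92 166/93 171/93 169/9
[... 3656 characters left out ...]
47/99 157/94 142/93 125/93 123/90 112/66
196 150/87 126/88 159/64 158/61 161/63 168/63 170/60 167/62 166/62 168/63 168/63 169/62 168/96 185/94 241/98 165/93 130/93 125/96 113/83 150/64 173/63 179/60 140/60
199 150/96 147/93 168/61 172/61 172/63 181/62 186/63 183/62 174/62 177/62 175/62 177/62 135/90 129/93 121/93 115/71 115/64 115/63 114/63 158/62 182/62 174/61 122/61
202 149/93 148/95 156/62 173/61 181/61 182/63 183/62 186/62 171/62 172/62 172/62 167/62 171/61 169/63 140/61 104/60 108/62 104/63  97/63 104/64 153/60 159/62 109/64
205 130/93 150/95 151/70 168/64 175/62 176/61 175/61 172/62 157/61 153/61 159/61 146/63 148/61 144/62 146/61  92/61  96/64  94/64  96/62 104/63 101/64 107/62 110/62
```

```bash
python3 -c "
from rec import *
T=ctrl.get_image('top');g=T['pixels'].astype(int)
print('    ',' '.join('%3d'%x for x in range(136,160)))
for y in range(146,174): print(y,' '.join('%3d'%v for v in g[y,136:160,0]))
for y in range(146,174,2): print(y,' '.join('%3d'%(100*a//b) for a,b in zip(g[y,136:160,1],g[y,136:160,0])))
for c in((146,160),(147,161),(148,160)): print(c,Z(-BY).apply(atz(T,*c,.0185)-BO))
"
```

```text
136 137 138 139 140 141 142 143 144 145 146 147 148 149 150 151 152 153 154 155 156 157 158 159
146 185 183 182 181 178 167 162 161 161 160 163 159 159 207 236 217 153 127 123 130 158 173 174 172
147 186 186 182 176 176 169 164 165 164 163 164 162 160 194 232 221 156 123 127 126 157 174 175 174
148 184 183 182 173 177 164 162 161 158 160 162 161 161 191 228 227 171 123 123 123 144 168 176 174
149 181 178 175 172 166 162 161 159 160 160 161 161 163 170 220 237 194 125 127 125 135 162 174 176
150 177 177 170 162 162 163 164 162 164 165 162 165 166 165 222 239 202 121 122 125 137 164 175 175
151 180 170 161 164 164 166 164 164 162 165 162 164 163 162 211 237 219 151 123 119 130 158 174 173
152 177 170 165 160 163 165 165 165 164 164 158 161 163 162 195 232 220 157 119 120 123 158 175 173
153 182 176 170 170 167 166 168 168 167 165 150 137 133 140 187 230 229 172 118 121 118 144 170 177
154 186 175 170 168 169 166 171 170 155 143 133 124 120 113 116 212 238 195 120 120 119 136 162 175
155 183 173 168 166 168 166 169 157 143 140 135 130 125 115 106 209 242 204 122 115 119 136 161 174
156 
[... 2597 characters left out ...]
62  64  65  63  65  63  63  66  65  66  66  67  67  67  68  67  66  84  97  98  94  95  94  93  94
164  65  63  63  63  63  63  63  64  66  66  67  68  68  66  68  69  77  95  98  95  93  94  93  95
166  65  68  64  64  64  62  64  64  65  67  67  65  67  69  68  69  73  91  97  97  95  92  95  94
168  63  63  62  62  63  63  62  63  64  63  63  65  65  68  68  68  68  76  96  98  95  95  94  95
170  64  63  63  65  63  63  61  63  62  62  62  63  62  63  62  64  63  63  94  98  96  93  94  93
172  63  63  66  63  64  61  62  63  63  63  63  61  63  62  62  62  64  63  78  96  98  95  93  92
(146, 160) [0.0117 0.0787 0.0185]
(147, 161) [0.0086 0.0767 0.0185]
(148, 160) [0.0106 0.0737 0.0185]
```

Run:
```python
from rec import *
now()
showw([P((.008,.094),-90,-48,.15),P((.008,.094),-90,-48,.0035)])
print("from there")
showw([P((.008,.085),-90,-40),P((.008,.080),-90,-34),P((.008,.074),-90,-29),P((.008,.066),-90,-26),P((.008,.060),-90,-25),P((.008,.0555),-90,-25)],P((.008,.094),-90,-48,.0035))
```

```text
lip bin [-0.1265  0.1146  0.1834] ypr [-89.6176  27.9966   0.0738] ft [ 0.7619 -1.29    0.3099] q [-0.271   0.1281 -0.3369  1.5936 -0.2581  1.3185 -0.3169] 30.0
(array([0.6129, 0.3235, 0.15  ]), -76.9, -48) [19.45  4.66 -0.33 14.56 -2.94 -1.12] [0.38 1.42 1.35 0.15]
(array([0.6129, 0.3235, 0.0035]), -76.9, -48) [ 19.45   4.66  -0.33  14.56  -2.94 -15.77] [ 0.49  1.57  1.09 -0.  ]
from there
(array([0.6149, 0.3147, 0.003 ]), -76.9, -40) [-7.79 -1.81  0.   -0.19  0.81 -0.77] [0.47 1.55 1.08 0.02]
(array([0.6161, 0.3098, 0.003 ]), -76.9, -34) [-13.64  -3.17  -0.    -0.35   1.51  -1.46] [0.47 1.53 1.08 0.04]
(array([0.6174, 0.304 , 0.003 ]), -76.9, -29) [-18.51  -4.31   0.    -0.44   1.87  -2.13] [0.47 1.51 1.09 0.06]
(array([0.6192, 0.2962, 0.003 ]), -76.9, -26) [-21.43  -4.99  -0.    -0.38   1.62  -2.57] [0.48 1.5  1.1  0.07]
(array([0.6206, 0.2904, 0.003 ]), -76.9, -25) [-22.4   -5.21   0.    -0.28   1.22  -2.73] [0.48 1.5  1.11 0.07]
(array([0.6216, 0.286 , 0.003 ]), -76.9, -25) [-22.4   -5.21   0.    -0.18   0.78  -2.73] [0.48 1.5  1.11 0.07]
```

Call:
{"fn": "carry_out", "kwargs": {
  "steps": [
    [4.9, 1.2, 0, 3.5, -0.7, 0, 0],
    [9.7, 2.3, 0, 7, -1.5, 0, 0],
    [14.6, 3.5, 0, 10.5, -2.2, 0, 0],
    [19.4, 4.7, -0.3, 14, -3, -1.1, 0],
    [19.4, 4.7, -0.3, 14, -3, -4, 0],
    [19.4, 4.7, -0.3, 14, -3, -7, 0],
    [19.4, 4.7, -0.3, 14, -3, -9.5, 0],
    [19.4, 4.7, -0.3, 14, -3, -9.5, 0]
  ]
}}

```text
time: 30.8
position: [0.5991, 0.359, 0.1872]
tool_rot: [-1.607, -2.002, -0.536]
ft_force: [0.3, -0.5, -1.9]
grip_width: 0.201
grip_force: 60.0
```

Run:
```python
from rec import *
now();showw([P((.002,.094),-90,-48,.0035)])
```

```text
lip bin [0.0008 0.0888 0.0597] ypr [-91.1433  47.7994  -1.0516] ft [ 0.2656 -0.4623 -1.9003] q [-0.049   0.4408 -0.2633  1.531  -0.5897  1.2124  0.1523] 30.8
(array([0.607 , 0.3221, 0.0035]), -76.9, -48) [ 0.35 -0.64  0.36 -0.18  0.45 -5.61] [ 0.48  1.59  1.08 -0.02]
```

Call:
{"fn": "carry_out", "kwargs": {
  "steps": [
    [0.3, -0.6, 0.4, -0.2, 0.45, -0.5, 0],
    [0.3, -0.6, 0.4, -0.2, 0.45, -2, 0],
    [0.3, -0.6, 0.4, -0.2, 0.45, -4, 0],
    [0.3, -0.6, 0.4, -0.2, 0.45, -5.2, 0],
    [0.3, -0.6, 0.4, -0.2, 0.45, -5.6, 0],
    [0.3, -0.6, 0.4, -0.2, 0.45, -5.6, 0]
  ]
}}

```text
time: 31.4
position: [0.598, 0.3662, 0.1363]
tool_rot: [-1.593, -2.015, -0.557]
ft_force: [-0.5, -0.4, -1.5]
grip_width: 0.198
grip_force: 60.0
```

Run:
```python
from rec import *
now();x=.002
showw([P((x,.085),-90,-40),P((x,.080),-90,-34),P((x,.074),-90,-29),P((x,.066),-90,-26),P((x,.060),-90,-25),P((x,.0555),-90,-25)])
T=ctrl.get_image('top');g=T['pixels'].astype(int)
for y in range(148,172,3): print(y,' '.join('%3d/%2d'%(g[y,x,0],100*g[y,x,1]//max(1,g[y,x,0])) for x in range(134,156,2)))
```

```text
lip bin [0.0041 0.0966 0.0086] ypr [-89.4679  48.0904   0.5496] ft [-0.5436 -0.384  -1.53  ] q [-0.0495  0.4841 -0.2727  1.5831 -0.6048  1.1208  0.2221] 31.4
(array([0.6091, 0.3133, 0.003 ]), -76.9, -40) [-7.96 -1.49 -0.15 -0.25  0.55 -1.28] [0.46 1.57 1.07 0.  ]
(array([0.6102, 0.3085, 0.003 ]), -76.9, -34) [-13.8   -2.85  -0.17  -0.42   1.26  -1.97] [0.46 1.55 1.08 0.02]
(array([0.6116, 0.3026, 0.003 ]), -76.9, -29) [-18.67  -3.99  -0.18  -0.5    1.61  -2.64] [0.46 1.53 1.09 0.04]
(array([0.6134, 0.2948, 0.003 ]), -76.9, -26) [-21.59  -4.68  -0.19  -0.44   1.36  -3.09] [0.47 1.52 1.1  0.05]
(array([0.6147, 0.289 , 0.003 ]), -76.9, -25) [-22.57  -4.91  -0.2   -0.35   0.95  -3.24] [0.47 1.52 1.1  0.05]
(array([0.6158, 0.2846, 0.003 ]), -76.9, -25) [-22.57  -4.91  -0.2   -0.24   0.51  -3.24] [0.47 1.52 1.1  0.05]
148  74/89  54/90  71/94  85/92  84/92  75/96  72/91  71/90  65/92  64/90  58/94
151  50/86  58/86  61/86  54/88  61/93  69/91  68/94  73/89  70/90  71/92  65/95
154  45/84  50/88  46/86  44/90  47/85  43/88  47/87  43/88  48/89  42/85  38/86
157  48/85  47/82  44/84  47/82  42/90  39/87  42/85  39/89  40/87  38/92  39/92
160  46/82  44/81  47/82  40/87  41/82  44/81  38/81  42/85  45/82  39/89  37/89
163  43/86  41/80  41/75  40/77  35/80  40/85  35/85  31/80  35/85  33/84  35/80
166  37/89  36/80  34/79  37/83  37/91  34/85  32/96  46/76  79/69  75/69 175/94
169  41/85  35/88  35/77  35/80  37/83  88/61 113/59 101/65  99/63 100/64 227/96
```

Call:
{"fn": "carry_out", "kwargs": {
  "steps": [
    [0, 0, 0, 0, -0.3, -0.5, 0],
    [-2, -0.4, 0, -0.1, -0.1, -0.7, 0],
    [-5, -1, 0, -0.2, 0.25, -1, 0],
    [-8, -1.5, 0, -0.25, 0.55, -1.3, 0],
    [-13.8, -2.85, 0, -0.4, 1.25, -2, 0],
    [-18.7, -4, 0, -0.5, 1.6, -2.65, 0],
    [-21.6, -4.7, 0, -0.45, 1.35, -3.1, 0],
    [-22.6, -4.9, 0, -0.35, 0.95, -3.25, 0],
    [-22.6, -4.9, 0, -0.25, 0.55, -3.25, 0],
    [-22.6, -4.9, 0, -0.25, 0.4, -3.25, 0],
    [-22.6, -4.9, 0, -0.25, 0.4, -3.25, 0]
  ]
}}

```text
time: 32.55
position: [0.5957, 0.3722, 0.1056]
tool_rot: [-1.814, -2.292, -0.245]
ft_force: [-0.9, 7.0, -2.4]
grip_width: 0.199
grip_force: 60.0
```

Run:
```python
from rec import *
now();print(s["torque"])
```

```text
lip bin [0.0027 0.0568 0.0043] ypr [-89.8228  25.303    0.0612] ft [-0.8537  7.0017 -2.4175] q [-0.3402  0.4662 -0.1603  1.5225 -0.2098  1.099  -0.1597] 32.55
[ 1.5879  0.2359 -0.0306]
```

Call:
{"fn": "carry_out", "kwargs": {
  "steps": [
    [0, 0, 0, 0, 0.03, 0.4, 0],
    [0, 0, 0, 0, 0.05, 0.9, 0],
    [0, 0, 0, 0, 0.05, 1.4, 0],
    [0, 0, 0, 0, 0.05, 1.9, 0],
    [0, 0, 0, 0, 0.05, 2.4, 0],
    [0, 0, 0, 0, 0.05, 2.9, 0],
    [0, 0, 0, 0, 0.05, 3.4, 0],
    [0, 0, 0, 0, 0.05, 3.9, 0],
    [0, 0, 0, 0, 0.05, 4.4, 0],
    [0, 0, 0, 0, 0.05, 4.9, 0],
    [0, 0, 0, 0, 0.05, 5.4, 0],
    [0, 0, 0, 0, 0.05, 5.9, 0]
  ]
}}

```text
time: 33.75
position: [0.5954, 0.3722, 0.1643]
tool_rot: [-1.814, -2.292, -0.243]
ft_force: [-1.4, 6.3, -1.9]
grip_width: 0.205
grip_force: 60.0
```

Call:
{"fn": "carry_out", "kwargs": {
  "steps": [
    [0, 0, 0, 0, 0, 0.5, 0],
    [0, 0, 0, 0, 0, 1, 0],
    [0, 0, 0, 0.2, -0.7, 1.6, 0],
    [0, 0, 0, 0.4, -1.5, 1.6, 0],
    [2, 0.5, 0, 0.5, -2, 2, 0],
    [5, 1.2, 0, 0.5, -2.5, 2.5, 0],
    [5, 1.2, 0, 0.5, -2.5, 2.5, 0],
    [5, 1.2, 0, 0.5, -2.5, 3.5, 0],
    [5, 1.2, 0, 0.5, -2.5, 7, 0],
    [0, 0, 0, -3.5, -1, 10, 0],
    [0, 0, 0, -8, 1, 10, 0],
    [0, 0, 0, -12, 3, 10, 0]
  ]
}}

```text
time: 34.95
position: [0.4737, 0.404, 0.2669]
tool_rot: [-1.812, -2.3, -0.245]
ft_force: [-0.2, 0.1, -1.5]
grip_width: 0.199
grip_force: 60.0
```

```bash
cat > seek.py <<'E'
from rec import *
import pickle
now()
T=ctrl.get_image('top');g=T['pixels'];d=pickle.load(open("d0.pkl","rb"))["top"]["pixels"]
# brown pixels inside the white bin
q=np.array([proj(T,bin2w(p)) for p in([-.1,.053,.066],[-.1,-.053,.066],[.1,-.053,.066],[.1,.053,.066])]).astype(np.int32)
m=cv2.fillConvexPoly(np.zeros(g.shape[:2],np.uint8),q,1)
f=g.astype(float);B=((f[:,:,2]/(f[:,:,0]+1)<.6)&(f[:,:,0]>60)).astype(np.uint8)*m
k,_,st,c=cv2.connectedComponentsWithStats(cv2.erode(B,np.ones((3,3),np.uint8)))
print("in bin",[(st[i].tolist(),c[i].round(1)) for i in range(1,k) if st[i,4]>15])
D=(np.abs(g.astype(int)-d).sum(2)>70).astype(np.uint8)
k,_,st,c=cv2.connectedComponentsWithStats(cv2.morphologyEx(D,cv2.MORPH_OPEN,np.ones((3,3),np.uint8)))
print("changed",[(st[i].tolist(),c[i].round(0)) for i in range(1,k) if 30<st[i,4]<500])
i=d
f=g.astype(int)
for y in range(140,180,3): print(y,' '.join('%3d/%2d'%(f[y,x,0],100*f[y,x,1]//max(1,f[y,x,0])) for x in range(128,160,2)))
E
python3 seek.py
```

```text
lip bin [-0.1083  0.1151  0.166 ] ypr [-89.4735  25.0509   0.2878] ft [-0.2317  0.1433 -1.5328] q [-0.4154  0.1761 -0.2178  1.5685 -0.2105  1.3006 -0.3455] 34.95
in bin [([180, 147, 11, 11, 90], array([185. , 151.8]))]
changed [([140, 99, 34, 13, 232], array([155., 105.])), ([220, 163, 4, 9, 31], array([221., 167.])), ([53, 176, 17, 25, 226], array([ 62., 186.])), ([75, 180, 13, 23, 114], array([ 81., 191.])), ([280, 201, 21, 16, 173], array([290., 208.])), ([65, 308, 44, 21, 393], array([ 85., 319.])), ([0, 311, 10, 25, 158], array([  3., 321.])), ([99, 330, 8, 11, 40], array([102., 334.])), ([105, 334, 8, 7, 32], array([108., 337.])), ([84, 342, 13, 6, 61], array([ 89., 345.])), ([112, 348, 11, 9, 69], array([117., 352.])), ([117, 358, 14, 13, 98], array([123., 364.])), ([128, 374, 13, 10, 65], array([133., 379.]))]
140 185/65 181/62 182/64 179/64 176/65 178/65 169/65 161/66 156/66 155/66 218/91 197/95 128/89 139/92 169/92 169/93
143 183/63 179/63 179/64 181/64 180/64 178/65 168/65 155/65 159/66 155/66 184/80 216/95 123/88 124/89 171/94 168/95
146 186/64 183/63 184/64 187/64 184/65
[... 653 characters left out ...]
6/96
164 117/63 115/64 116/65 121/66 128/64 184/64 185/64 185/64 182/64 165/64 165/63 166/63 170/65 246/98 125/92 125/93
167 119/64 113/64 113/62 115/63 115/66 117/63 179/63 175/62 173/62 158/63 158/63 158/62 157/63 237/96 165/94 125/92
170 114/65 116/62 113/61 117/63 115/63 114/64 162/61 187/64 184/61 174/62 169/62 165/63 166/63 230/93 222/95 127/94
173 116/63 114/63 117/64 111/58 117/62 113/63 115/64 184/64 184/63 182/62 164/63 166/63 167/64 182/71 239/98 122/94
176 110/63 107/63 108/62 110/62 111/65 111/63 112/63 176/62 179/62 178/62 158/63 162/63 159/62 160/64 239/97 158/95
179 113/62 108/62 110/60 107/61 112/62 113/63 108/60 176/63 176/63 181/62 170/62 162/62 160/62 158/62 228/93 205/96
```

The sixth walnut is now in the bin (brown blob at pixel (185,152), inside the bin outline). Returning the scoop to its spot.

Run:
```python
from rec import *
for o,y in(([.5412,-.0076,.10],10),([.5412,-.0076,.001],10)):
    p,Rt=tool(o,y);print(rows(p0,R0,p,Rt),p,ik(p,Rt))
h=cv2.cvtColor(ctrl.get_image("top")["pixels"],cv2.COLOR_RGB2HSV)
print("v")
```

```text
[-14.96 -23.33  84.36   4.25 -42.32 -11.29] [ 0.5064 -0.0137  0.1538] [-0.06  2.03  1.   -0.44]
[-14.96 -23.33  84.36   4.25 -42.32 -21.19] [ 0.5064 -0.0137  0.0548] [ 0.06  2.13  0.78 -0.53]
v
```

Call:
{"fn": "carry_out", "kwargs": {
  "steps": [
    [-1.3, -2, 7, 0, -2, 2, 0],
    [-2.6, -4, 14.5, 0, -6, 3, 0],
    [-4, -6, 22, 0.5, -10, 3, 0],
    [-5.3, -8, 29.5, 1, -14, 3, 0],
    [-6.6, -10, 37, 1.5, -18, 3, 0],
    [-8, -12.3, 44.5, 2, -22, 3, 0],
    [-9.2, -14.4, 52, 2.5, -26, 2, 0],
    [-10.6, -16.5, 59.5, 3, -30, 0, 0],
    [-11.9, -18.5, 67, 3.5, -34, -3, 0],
    [-13.2, -20.6, 74.5, 4, -38, -7, 0],
    [-14.5, -22.6, 81.7, 4.2, -41, -10, 0],
    [-14.96, -23.3, 84.4, 4.25, -42.3, -12, 0]
  ]
}}

```text
time: 36.25
position: [0.5166, -0.0255, 0.1417]
tool_rot: [-0.242, 2.957, 0.031]
ft_force: [-0.2, 0.6, -0.6]
grip_width: 0.202
grip_force: 60.0
```

Call:
{"fn": "carry_out", "kwargs": {
  "steps": [
    [0, 0, 0, 0, 0, 0, 0],
    [0, 0, 0, 0, 0, -2, 0],
    [0, 0, 0, 0, 0, -4.5, 0],
    [0, 0, 0, 0, 0, -6.5, 0],
    [0, 0, 0, 0, 0, -6.5, 0],
    [0, 0, 0, 0, 0, -6.5, 0]
  ]
}}

```text
time: 36.85
position: [0.5198, -0.0206, 0.0806]
tool_rot: [-0.242, 2.952, 0.034]
ft_force: [0.4, -1.0, -0.2]
grip_width: 0.204
grip_force: 60.0
```

Run:
```python
from rec import *
now();p,Rt=tool([.5412,-.0076,.001],10);print(rows(p0,R0,p,Rt))
```

```text
lip bin [-0.0373 -0.2275  0.0275] ypr [-3.6731 -0.3314  0.4747] ft [ 0.4049 -0.9861 -0.2289] q [-0.0535  0.0439  0.0723  2.0894 -0.0592  0.8334  1.7891] 36.85
[-0.52  0.25  0.57 -1.34  0.69 -2.58]
```

Call:
{"fn": "carry_out", "kwargs": {
  "steps": [
    [-0.5, 0.2, 0.6, -0.4, 0.2, -1.2, 0],
    [-0.5, 0.2, 0.6, -0.4, 0.2, -2, 0],
    [-0.5, 0.2, 0.6, -0.4, 0.2, -2.4, 0],
    [-0.5, 0.2, 0.6, -0.4, 0.2, -2.6, 0],
    [-0.5, 0.2, 0.6, -0.4, 0.2, -2.75, 0],
    [-0.5, 0.2, 0.6, -0.4, 0.2, -2.75, 0]
  ]
}}

```text
time: 37.45
position: [0.5175, -0.0199, 0.0551]
tool_rot: [-0.257, 2.951, 0.023]
ft_force: [-5.8, 0.0, 17.7]
grip_width: 0.202
grip_force: 60.0
```

Call:
{"fn": "carry_out", "kwargs": {
  "steps": [
    [0, 0, 0, 0, 0, 0.2, 0],
    [0, 0, 0, 0, 0, 0.2, 0.3],
    [0, 0, 0, 0, 0, 0.2, 0.6],
    [0, 0, 0, 0, 0, 0.2, 1],
    [0, 0, 0, 0, 0, 0.2, 1],
    [0, 0, 0, 0, 0, 0.2, 1],
    [0, 0, 0, 0, 0, 0.2, 1],
    [0, 0, 0, 0, 0, 0.2, 1],
    [0, 0, 0, -0.5, 0, 3, 1],
    [0, 0, 0, -1, 0, 6, 1],
    [0, 0, 0, -1.6, 0, 9, 1],
    [0, 0, 0, -1.6, 0, 14, 1]
  ]
}}

```text
time: 38.65
position: [0.4957, -0.0201, 0.19]
tool_rot: [-0.258, 2.963, 0.023]
ft_force: [0.8, -0.0, -0.9]
grip_width: 0.989
grip_force: 0.0
```

Call:
{"fn": "carry_out", "kwargs": {
  "steps": [
    [0, 0, 0, 0, 3, 4, 1],
    [0, 0, 0, 0, 7, 8, 1],
    [0, 0, 0, 0, 10, 8, 1],
    [0, 0, 0, 0, 10, 8, 1]
  ]
}}

```text
time: 39.05
position: [0.4988, 0.086, 0.2737]
tool_rot: [-0.269, 2.952, 0.027]
ft_force: [-0.0, 0.3, -0.8]
grip_width: 0.997
grip_force: 0.0
```

Run:
```python
from rec import *
import pickle
print(s["time"],s["grip_width"])
T=ctrl.get_image("top");g=T["pixels"];old=np.load("now_top.npy");d=pickle.load(open("d0.pkl","rb"))["top"]["pixels"]
def blue(im):
    h=cv2.cvtColor(im,cv2.COLOR_RGB2HSV);m=((h[:,:,0]>100)&(h[:,:,0]<130)&(h[:,:,1]>70));m[:,:70]=0;m[:,125:]=0;m[:150]=0;m[215:]=0
    y,x=np.nonzero(m);return x.min(),x.max(),y.min(),y.max(),len(x),x.mean().round(2),y.mean().round(2)
print("mug",blue(d),blue(old),blue(g))
f=g.astype(float)
def brown(poly):
    m=cv2.fillConvexPoly(np.zeros(g.shape[:2],np.uint8),np.array(poly,np.int32),1)
    B=((f[:,:,2]/(f[:,:,0]+1)<.55)&(f[:,:,0]>60)).astype(np.uint8)*m
    k,_,st,c=cv2.connectedComponentsWithStats(cv2.erode(B,np.ones((3,3),np.uint8)));return [(st[i].tolist(),c[i].round(1)) for i in range(1,k) if st[i,4]>15]
print("bin",brown([proj(T,bin2w(p)) for p in([-.1,.053,.066],[-.1,-.053,.066],[.1,-.053,.066],[.1,.053,.066])]))
print("bowl",brown([(355+25*np.cos(a),168+25*np.sin(a)) for a in np.arange(0,6.28,.3)]))
# scoop: compare the lip edge (grey pixels) with the expected outline
gr=((f.max(2)-f.min(2))<40)&(f.mean(2)>90);gr[:, :235]=0;gr[:,315:]=0;gr[:140]=0;gr[215:]=0
y,x=np.nonzero(gr);print("scoop grey",x.min(),x.max(),y.min(),y.max(),len(x))
gr=((old.max(2).astype(int)-old.min(2))<40)&(old.mean(2)>90);gr[:, :235]=0;gr[:,315:]=0;gr[:140]=0;gr[215:]=0
y,x=np.nonzero(gr);print("before",x.min(),x.max(),y.min(),y.max(),len(x))
# table changes since before, away from arm
for nm,(x0,y0,x1,y1) in dict(jar=(415,135,460,180),tin=(400,215,440,250),mill=(250,90,285,130),bowl=(318,130,395,205)).items():
    print(nm,np.abs(g[y0:y1,x0:x1].astype(int)-d[y0:y1,x0:x1]).sum(2).mean().round(1))
```

```text
39.05 0.997281437726391
mug (np.int64(75), np.int64(106), np.int64(158), np.int64(197), 163, np.float64(90.74), np.float64(178.92)) (np.int64(75), np.int64(105), np.int64(159), np.int64(197), 101, np.float64(90.11), np.float64(178.08)) (np.int64(75), np.int64(105), np.int64(159), np.int64(197), 96, np.float64(90.88), np.float64(178.61))
bin [([181, 147, 10, 11, 82], array([185.1, 151.9]))]
bowl [([337, 149, 36, 37, 508], array([354.7, 168.3]))]
scoop grey 235 288 153 214 915
before 235 303 156 197 1029
jar 22.7
tin 105.9
mill 18.8
bowl 115.0
```

Run:
```python
from rec import *
import pickle
d=pickle.load(open("d0.pkl","rb"))
for n,roi in(("top",(390,205,450,255)),("scene",(130,140,180,185)),("top",(318,130,395,205))):
    x0,y0,x1,y1=roi
    for im in(d[n]["pixels"],ctrl.get_image(n)["pixels"]):
        h=cv2.cvtColor(im,cv2.COLOR_RGB2HSV)[y0:y1,x0:x1];m=((h[:,:,1]<60)&(h[:,:,2]>90)).astype(np.uint8)
        c=max(cv2.findContours(m,0,1)[0],key=cv2.contourArea);print(n,cv2.boundingRect(c),cv2.minEnclosingCircle(c))
```

```text
top (10, 14, 35, 27) ((27.22058868408203, 27.0), 17.249696731567383)
top (19, 14, 26, 27) ((31.360759735107422, 26.727848052978516), 13.341827392578125)
scene (14, 10, 22, 27) ((24.38217544555664, 23.23413848876953), 14.016758918762207)
scene (14, 9, 19, 14) ((23.0, 16.0), 9.486932754516602)
top (3, 5, 69, 67) ((36.849395751953125, 37.88554382324219), 34.35736083984375)
top (3, 5, 69, 67) ((36.860721588134766, 37.88877868652344), 34.36907196044922)
```

```bash
python3 -c "
from bench import ctrl
print(ctrl.close_job())"
```

```text
the job is handed in; nothing more can be done
None
```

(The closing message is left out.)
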